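Rack the bottle and shut the crib gate

ROBOT

A 7-joint arm with a two-finger parallel gripper is mounted at the origin on the work surface. World frame = base frame: x ahead of the robot, y to its left, z up, the work surface at z = 0. Lengths are in m, angles in rad, forces in N, time in s.
With the tool pointing down it reaches from about 0.35 to 0.9 m from the base axis. Payload 8.1 kg.
Tool frame: the origin (TCP) lies on the centre line of the jaws, within the pads' length; the fingertips stand 19 mm ahead of it and the grasp point (between the pads) is the TCP (arm.tip_reach is the distance from the TCP to the fingertips, in m); z points along the fingers, y is the line along which they close (so a half turn about z gives the same grasp; the last joint's range is limited). The gripper opens to 92 mm and grips with 3 to 60 N. Pads are 19 mm wide; open, the fingers measure 130 mm over their backs; the gripper's body (75 mm by 190 mm) begins 47 mm behind the grasp point.
Start: joints at [-1.434, 0.434, 0.025, 1.573, -0.012, 1.134, -0.075], TCP at [0.148, 0.607, 0.246] pointing down, gripper open.
Joint ranges: [-2.62, 2.62], [-0.44, 2.09], [-1.27, 1.32], [0.08, 2.57], [-1.32, 4.46], [0.12, 2], [-2.74, 2.74]. Speed limits (rad/s): [2.22, 2.22, 3.01, 3.01, 3.14, 3.14, 3.14].

INTERFACE

Orientations are given as a rotation vector (axis times angle).
In Python, from cell import arm gives the robot as it stands.
- The arm moves only by the tool arm_command, never from a script. Its argument "targets" is a list that holds one entry, the list of rows, each a list of 6 numbers: the shift along the tool's x, y, z in m, then the turn, a rotation vector about the tool's x, y, z in rad. A call has 1 to 10 rows; each row shifts and turns the commanded pose from where the row before left it, along the tool's axes as they then stand; what a row does not reach is not made up. A row lasts 1/8 s, in which the tool goes at most 62.5 mm and 10.7 degrees, less where a joint would pass 70% of its speed; a pose out of reach is approached as far as the arm can. A call with a gripper value outside its range is refused whole. "jaw" is the finger opening in m, from 0 to 0.0918, set as the call begins (left out, the last holds). The fingers move at their own pace and stop on an object; "newtons" is the grip in N (left out, the last holds). Time passes only in rows, so rows that do not move let the fingers close. It gives the time, the measured TCP pose, the force, the opening and the grip force at its end, in the units of the state.
- arm.observe(): the state, without advancing time (a new reading comes with each control period).
- arm.get_image(name): name is "side" or "top"; returns a dict with "pixels" (480x640x3 uint8, red, green, blue), "z_map" (480x640 float32, m along the optical axis (not along the pixel's ray), 0 where there is no reading), "fx", "fy", "cx", "cy" (pixels), "dist" ([k1, k2, p1, p2, k3] as OpenCV has them; the pictures are not rectified), "xyz" and "rotation" of the camera in the world. Camera axes: x right, y down, z forward; pixel columns grow to the right and rows downward; lengths in m; the calibration is good to about 2 mm. A picture is of the moment at which its call begins.
- arm.sign_off(): hands the job in; it is judged then, once.
The state is a dict: "clock": time; "joints": joint angles; "dq": joint speeds; "joint_efforts": joint torques, N m; "position": TCP position; "ee_rot": TCP orientation; "force": force on the tool from outside, world axes, zero at the start; "ft_torque": the same for the moment, N m; "width": opening from 0.0 (shut) to 1.0 (fully open); "gripper_force": force on a finger pad.
Only numpy, scipy, OpenCV 4.12 (cv2) and the standard library are available. Lean on these libraries where they do the work, as an engineer would, in place of code of your own. Each camera call takes 0.05 s, during which the arm holds its last target. There are 200 camera calls.

TASK

Someone left a small tin standing in the wooden bottle crib: take it out and stand it on the dark wooden board. Then lay the short glass bottle gently on its side in the crib's two V cradles, cap towards the low end wall that faces the robot, and after that push the crib's side gate shut until it is fully home past its catch. Leave everything else on the worktop where it is.

Things in the scene. Friction and masses are not known exactly. Their poses are not given: they have to be found in the camera images.
- crib: Open-topped pale wooden bottle crib, fixed; 235 mm long (x, away from the robot) by 190 wide (y, to the gate side). Origin on the worktop under the cradle's middle. Floor 12 mm thick. Inner faces: far wall x=79 (85 high), fixed side wall y=-82 (75 high); low near end wall x=-136 to -126, only 40 high. The +y side is closed by the gate, between 85 mm high posts at x=-131 and 98.
- cradle (a point): Point on the axis of a bottle lying in both V saddles, midway between them: 58 mm above the worktop, over the crib's origin, axes as the crib's. The saddles, 12 mm thick, stand across the crib at x=-35 and +35 mm; they reach 42 mm above the worktop and 32 mm either side of the middle line. Between them is only floor.
- gate (a joint): Angle of the crib's side gate (rad): 0 = shut and home, 1.0 to 1.5 at the start, stop at 1.7. Growing values swing its free end out to the crib's +y; shut, it runs from the hinge along +x. It turns freely and stays where left. At about 0.055 a spring ball catch at its free end resists; a push of some 3 to 5 N there carries it over onto its stop at 0. Not latched, it stands at 0.05 or more.
- gate_hinge (a point): On the gate's vertical hinge axis (crib x=-120, y=86 mm), 49 mm above the worktop. The gate is an upright wooden panel 197 mm long, 12 mm thick (6 either side of the hinge axis), from 14 to 84 mm above the worktop. Axes turn with the gate: x along it to the free end, y out of its outer face.
- gate_push (a point): On the gate's outer face, 160 mm from the hinge axis, 60 mm above the worktop: a good place to push. Its axes turn with the gate: x along the gate to its free end, y out of its outer face.
- bottle: The short brown glass bottle, 0.32 kg or so, 150 mm tall, standing on the worktop. Origin at the centre of its base, z up its axis to the cap. Straight body 60 mm in diameter from the base to 95 mm, shoulder narrowing to 26 mm at 118 mm, neck 25 mm, then a steel cap 28 mm in diameter and 18 mm high.
- bottle_mid (a point): On the bottle's axis, 47.5 mm from its base: middle of the straight body.
- bottle_cap (a point): Centre of the top of the bottle's cap, 150 mm from its base.
- tin: Small plain ribbed metal tin, 44 mm in diameter (45 over the ribs), 75 mm tall, about 0.12 kg, standing on the crib's floor between the two saddles. Origin at the centre of its underside, z up.
- board: Dark wooden serving board fixed on the worktop, 130 by 130 mm, 14 mm thick. Origin at the centre of its underside.
- mill: Bystander: dark wooden pepper mill, 52 mm wide, 155 mm tall; origin under its base.
- tall_bottle: Bystander: taller brown glass bottle, 56 mm wide, 245 mm tall; origin under its base.
- shaker: Bystander: little glass shaker with steel top, 38 mm wide, 68 mm tall; origin under its base.
- jar: Bystander: wide glass jar with steel lid, 72 mm wide, 95 mm tall; origin under its base.
- big_tin: Bystander: large metal tin, 74 mm wide, 110 mm tall; origin under its base.
- mug: Bystander: white mug, 80 mm wide, 90 mm tall; origin under its base.
- spoon: Bystander: wooden spoon, 240 mm long, lying on the worktop; origin under its middle.
There are look-alikes about, which are no part of the job. What is shaped like the tin but yellow is not meant.

How it is judged:
On the way, in this order (a step that is already met when the one before it is completed fails the run):
1. the small tin stands released on the board (x of tin in the frame of board between -0.065 and 0.065 m and y of tin in the frame of board between -0.065 and 0.065 m and z of tin in the frame of board between 0.01 and 0.02 m and angle between tin's own z axis and vertical below 0.08 rad and linear speed of tin below 0.02 m/s and angular speed of tin below 0.3 rad/s and contact force between the fingers and tin below 0.05 N), for 0.2 s.
2. the short bottle lies released in both saddles, cap to the near end, with the gate still open (x of bottle_mid in the frame of cradle between -0.018 and 0.018 m and y of bottle_mid in the frame of cradle between -0.006 and 0.006 m and z of bottle_mid in the frame of cradle between -0.006 and 0.006 m and angle between the z axis of bottle and the x axis of crib, either way round below 0.1 rad and x of bottle_cap in the frame of cradle below -0.06 m and linear speed of bottle below 0.02 m/s and angular speed of bottle below 0.3 rad/s and contact force between the fingers and bottle below 0.05 N and value of joint gate above 0.1 rad), for 0.2 s.
3. the gate is shut past its catch (value of joint gate below 0.02 rad and velocity of joint gate between -0.05 and 0.05 rad/s), for 0.2 s.
At the end, for the whole second after the job is handed in: Small tin upright on the board (0.08 rad), its centre over it; short bottle lying in both saddles (mid-body within 18 mm along, 6 mm across and in height of the cradle point, axis within 0.10 rad), cap to the near end; both released, at rest; gate within 0.02 rad of shut, at rest (all of step 1 and all of step 3 and x of bottle_mid in the frame of cradle between -0.018 and 0.018 m and y of bottle_mid in the frame of cradle between -0.006 and 0.006 m and z of bottle_mid in the frame of cradle between -0.006 and 0.006 m and angle between the z axis of bottle and the x axis of crib, either way round below 0.1 rad and x of bottle_cap in the frame of cradle below -0.06 m and linear speed of bottle below 0.02 m/s and angular speed of bottle below 0.3 rad/s and contact force between the fingers and bottle below 0.05 N); the robot touches nothing.
It fails at once if a bystander is moved more than 40 mm (distance of any of mill, tall_bottle, shaker, jar, big_tin, mug, spoon from where it was at the start of the episode above 0.04 m).
It fails at once if the glass bottle is dropped or knocked (over 60 N) on the crib (contact force between bottle and crib above 60 N).
It also fails if it takes over 67 s, if anything falls off the work surface, if the arm or the gripper's body presses on something with over 40 N, if the wrist force passes 120 N, or if a joint passes its speed limit or range.

## Working session

There is one attempt and no reset: what is moved stays moved. The work goes in short steps, Python scripts to look and compute and a tool call to move; the robot and the scene stay as the last step left them, time stands still between calls to the robot, and variables do not carry over. Pictures are saved under pics/ and viewed, at most 14 in all, crops included, and the job is handed in when it is done.

Besides the shell and the picture viewer there is one more tool, called as a command line: name --argument value ..., lists and objects as JSON in quotes. arm_command: Moves the arm, as the interface text tells. Its arguments: {"type":"object","properties":{"targets":{"type":"array","items":{"type":"array","items":{"type":"array","items":{"type":"number"}}}},"jaw":{"type":"number"},"newtons":{"type":"number"}},"required":["targets"]}

```bash
ls; mkdir -p pics; cat > h.py <<'E'
import numpy as np, cv2
from cell import arm
def grab(n):
    im=arm.get_image(n); np.savez(f'{n}.npz',**{k:np.array(v) for k,v in im.items()}); return im
def load(n): return dict(np.load(f'{n}.npz'))
def rot(im):
    r=np.array(im['rotation'],float); return r if r.shape==(3,3) else cv2.Rodrigues(r)[0]
def K(im): return np.array([[im['fx'],0,im['cx']],[0,im['fy'],im['cy']],[0,0,1]],float)
def cloud(im):
    v,u=np.mgrid[0:480,0:640].astype(np.float32)
    p=cv2.undistortPoints(np.stack([u.ravel(),v.ravel()],1)[:,None],K(im),np.array(im['dist'],float))[:,0].reshape(480,640,2)
    z=im['z_map'].astype(float); P=np.dstack([p[...,0]*z,p[...,1]*z,z])@rot(im).T+np.array(im['xyz'],float)
    P[z==0]=np.nan; return P
def proj(im,pts):
    R=rot(im);c=(np.atleast_2d(pts)-im['xyz'])@R
    return cv2.projectPoints(c,np.zeros(3),np.zeros(3),K(im),np.array(im['dist'],float))[0][:,0]
def save(im,name,box=None,s=1):
    p=im['pixels'][...,::-1]
    if box: p=p[box[1]:box[3],box[0]:box[2]]
    cv2.imwrite('pics/'+name,cv2.resize(p,None,fx=s,fy=s,interpolation=cv2.INTER_CUBIC))
E
python3 - <<'E'
from h import *
for n in ('top','side'):
    im=grab(n); save(im,n+'0.png'); print(n,im['xyz'],np.round(rot(im),3).tolist(),im['fx'],im['dist'])
print(arm.observe())
E
```

```text
pics
top [0.42690148 0.00730804 1.84320441] [[-0.007, -0.998, 0.067], [-1.0, 0.007, -0.002], [0.002, -0.067, -0.998]] 606.9588096547977 [-0.00801888  0.          0.          0.          0.        ]
side [-0.08688361 -0.79779975  0.81794961] [[0.777, -0.355, 0.519], [-0.629, -0.424, 0.652], [-0.011, -0.833, -0.553]] 559.0006631104712 [-0.04280211  0.          0.          0.          0.        ]
{'clock': 0.1, 'joints': array([-1.43360879,  0.43513375,  0.02501479,  1.57396536, -0.01159216,
        1.13401814, -0.07506384]), 'dq': array([ 0.00047598,  0.00043722,  0.00010312, -0.00061667, -0.00101795,
        0.00010862, -0.00205252]), 'joint_efforts': array([ 3.28752976e-03, -6.69126463e+01,  9.88246724e-01, -3.15145254e+01,
       -6.04552729e-02,  3.73573322e-02,  5.81107020e-05]), 'position': array([0.14840962, 0.60669571, 0.24505183]), 'ee_rot': array([-3.75858031e-01, -3.11901172e+00,  2.16715653e-03]), 'force': array([-0.68559072,  0.25775003,  0.37319136]), 'ft_torque': array([0.0248949 , 0.01002288, 0.01313199]), 'gripper_force': 0.0, 'width': 0.9986365114629403}
```

View pics/top0.png

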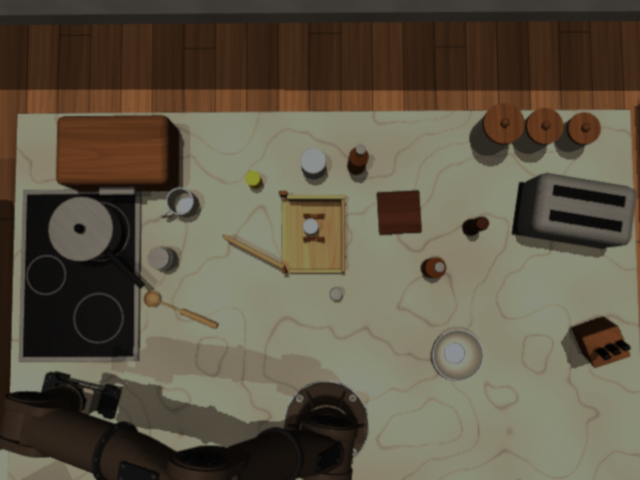

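View pics/side0.png

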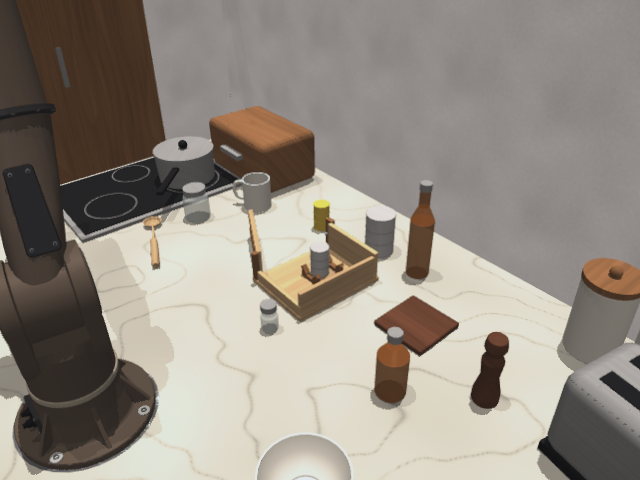

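Top view: the grey tin is in the crib at (311,228). The other tin shapes are the yellow one at (254,179) and the big one at (313,162). The short bottle is at (433,268); it could be confused with the tall bottle at (358,158) or the mill at (476,227). The board is at (399,212), and the gate is open from its hinge at about (286,272) to (226,237). In the side view the tin is at (319,260), the short bottle at (392,365) and the shaker at (269,317), near the crib's low end wall. By the description I choose the grey tin inside the crib and the short bottle at (433,268).

```bash
cat > m.py <<'E'
from h import *
np.set_printoptions(precision=4,suppress=True)
T=load('top');S=load('side');C=cloud(T);D=cloud(S)
print('table z',np.nanmedian(C[290:330,370:400,2]),np.nanmedian(D[400:430,250:300,2]))
def sel(P,x0,x1,y0,y1,z0,z1):
    m=(P[...,0]>x0)&(P[...,0]<x1)&(P[...,1]>y0)&(P[...,1]<y1)&(P[...,2]>z0)&(P[...,2]<z1);return P[m]
def circ(p):
    A=np.c_[2*p[:,:2],np.ones(len(p))];s=np.linalg.lstsq(A,(p[:,:2]**2).sum(1),rcond=None)[0];return s[:2],np.sqrt(s[2]+s[:2]@s[:2])
for nm,(u,v) in dict(tin=(311,226),bottle=(438,267),tall=(361,149),shaker=(336,293),board=(399,212),bigtin=(313,160),mill=(482,223),yel=(254,178),gate=(256,252)).items():
    p=C[v-2:v+3,u-2:u+3].reshape(-1,3);print(nm,np.nanmedian(p,0))
# board
p=sel(C,.45,.75,-.40,-.1,.008,.02);
hsv=cv2.cvtColor(T['pixels'],cv2.COLOR_RGB2HSV)
m=(T['pixels'].sum(2)<250)&(C[...,2]>.006)&(C[...,2]<.022)&(abs(C[...,0]-C[212,399,0])<.1)&(abs(C[...,1]-C[212,399,1])<.1)
print('board',cv2.minAreaRect(C[m][:,:2].astype(np.float32)),m.sum())
for n,P in(('top',C),('side',D)):
    c=C[226,311]
    for z0,z1 in((.065,.1),(.03,.048)):
        q=sel(P,c[0]-.16,c[0]+.14,c[1]-.125,c[1]+.125,z0,z1);r=cv2.minAreaRect(q[:,:2].astype(np.float32));print(n,'crib',z0,len(q),r,q[:,:2].min(0),q[:,:2].max(0))
    q=sel(P,c[0]-.05,c[0]+.05,c[1]-.05,c[1]+.05,.05,.12);print(n,'tin',len(q),q[:,:2].min(0),q[:,:2].max(0),np.percentile(q[:,2],[50,99]),q[q[:,2]>.08].mean(0),circ(q))
    b=C[267,438]
    q=sel(P,b[0]-.07,b[0]+.07,b[1]-.07,b[1]+.07,.01,.2);print(n,'bottle',len(q),q.min(0),q.max(0)); 
    k=q[q[:,2]>.135];print(' cap',k.mean(0),k.min(0),k.max(0),circ(k));k=q[(q[:,2]<.095)&(q[:,2]>.02)];print(' body',circ(k) if len(k)>5 else 0,len(k))
    q=sel(P,c[0]-.2,c[0]+.05,c[1]+.06,c[1]+.35,.07,.095);print(n,'gate',len(q),cv2.minAreaRect(q[:,:2].astype(np.float32)))
save(T,'topcrop.png',(200,130,520,330),2.5);save(S,'sidecrop.png',(220,190,480,385),3)
E
python3 m.py
```

```text
table z -2.5057079075407884e-05 0.00025369493315569036
tin [0.5866 0.0375 0.0889]
bottle [ 0.4637 -0.3165  0.1516]
tall [ 0.7772 -0.0997  0.2461]
shaker [ 0.3919 -0.0339  0.0658]
board [ 0.6342 -0.2281  0.0139]
bigtin [0.7763 0.0302 0.1099]
mill [ 0.5852 -0.4416  0.155 ]
yel [0.7305 0.2048 0.076 ]
gate [0.5124 0.2    0.0846]
board ((0.6340017318725586, -0.2281755805015564), (0.13114044070243835, 0.1314944624900818), 2.901872396469116) 1657
top crib 0.065 916 ((0.5706249475479126, 0.051253825426101685), (0.22034163773059845, 0.24059981107711792), 89.4075698852539) [ 0.451  -0.0597] [0.6918 0.1622]
top crib 0.03 312 ((0.5705716013908386, 0.04425380751490593), (0.1846366822719574, 0.23905381560325623), 89.49480438232422) [ 0.4517 -0.0489] [0.6907 0.1373]
top tin 199 [0.5572 0.0082] [0.6196 0.0615] [0.0867 0.0972] [0.586  0.0406 0.0877] (array([0.5861, 0.0397]), np.float64(0.016674870636615845))
top bottle 459 [ 0.4009 -0.3826  0.01  ] [ 0.5335 -0.2507  0.1612]
 cap [ 0.463  -0.3188  0.1505] [ 0.4497 -0.333   0.1368] [ 0.4749 -0.3055  0.1612] (array([ 0.4629, -0.319 ]), np.float64(0.0101
[... 377 characters left out ...]
 0.03 1322 ((0.5657390356063843, 0.033681370317935944), (0.19629694521427155, 0.2330431342124939), 89.0284194946289) [ 0.4492 -0.0663] [0.6838 0.1299]
side tin 399 [0.563  0.0132] [0.6083 0.0618] [0.0816 0.0909] [0.5843 0.0366 0.0873] (array([0.5848, 0.0369]), np.float64(0.017750350496366366))
side bottle 1972 [ 0.4304 -0.3518  0.01  ] [ 0.4883 -0.2912  0.1544]
 cap [ 0.4587 -0.3232  0.1477] [ 0.4477 -0.3352  0.1352] [ 0.4767 -0.3053  0.1544] (array([ 0.4608, -0.3214]), np.float64(0.010932529059499527))
 body (array([ 0.4621, -0.3205]), np.float64(0.02939504556227216)) 966
side gate 331 ((0.5409723520278931, 0.24898593127727509), (0.3292613923549652, 0.02600700780749321), 58.425575256347656)
```

View pics/topcrop.png

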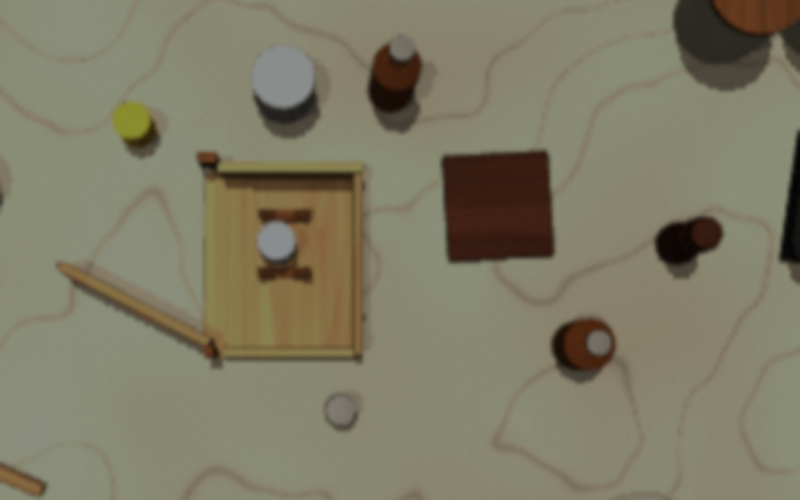

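View pics/sidecrop.png

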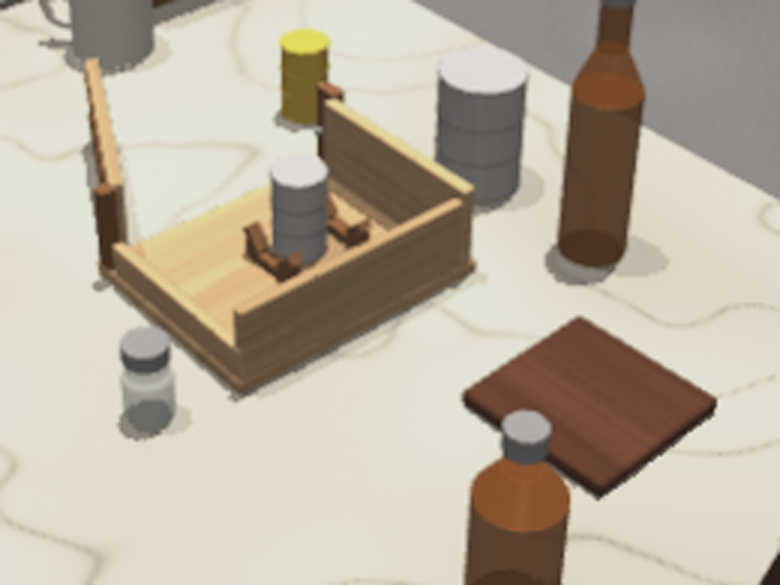

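The crops confirm the choice: the grey ribbed tin stands between the two saddles (topcrop 277,240), and the yellow one is separate at (133,122). Next I'll refine the crib frame from the saddles and the walls, and check the kinematics.

```bash
cat > m2.py <<'E'
from h import *
from m import sel
import sys
for n,P,I in(('top',cloud(load('top')),load('top')),('side',cloud(load('side')),load('side'))):
    dark=I['pixels'].astype(int); 
    inb=(abs(P[...,0]-.585)<.075)&(abs(P[...,1]-.037)<.05)&(P[...,2]>.012)&(P[...,2]<.048)
    v=dark.max(2); m=inb&(v<(95 if n=='top' else 110))
    for lo,hi in((-.06,-.02),(.02,.06)):
        q=P[m&(P[...,0]-.585>lo)&(P[...,0]-.585<hi)]
        if len(q):print(n,'saddle',len(q),q.mean(0),q.min(0),q.max(0),cv2.minAreaRect(q[:,:2].astype(np.float32)))
    # far wall top, side wall top line fits
    q=sel(P,.64,.70,-.03,.10,.081,.089);print(n,'far',len(q),q[:,0].min(),q[:,0].max(),np.polyfit(q[:,1],q[:,0],1))
    q=sel(P,.48,.63,-.075,-.03,.071,.079);print(n,'sidew',len(q),q[:,1].min(),q[:,1].max(),np.polyfit(q[:,0],q[:,1],1))
    q=sel(P,.43,.475,-.03,.10,.035,.043);print(n,'near',len(q),q[:,0].min(),q[:,0].max(),np.polyfit(q[:,1],q[:,0],1))
C=cloud(load('top'));q=sel(C,.15,.4,-.5,-.25,.02,.3);print('bowl',q.min(0),q.max(0))
def fk(q):
    T=np.eye(4);pi=np.pi
    for al,a,d,t in zip([0,-pi/2,pi/2,pi/2,pi/2,pi/2,-pi/2],[0,0,0,.0525,.0775,0,.076],[.267,0,.293,0,.3425,0,.097],q):
        A=np.eye(4);A[:3,:3]=cv2.Rodrigues(np.array([al,0,0.]))[0];A[0,3]=a;B=np.eye(4);B[:3,:3]=cv2.Rodrigues(np.array([0,0,float(t)]))[0];B[2,3]=d;T=T@A@B
    return T
T=fk(arm.observe()['joints']);print(T,np.hypot(*T[:2,3]))
E
python3 m2.py | tail -22
```

```text
side crib 0.065 1609 ((0.5668594241142273, 0.04506165534257889), (0.22464965283870697, 0.2417019158601761), 86.50753784179688) [ 0.45  -0.065] [0.692  0.1621]
side crib 0.03 1322 ((0.5657390356063843, 0.033681370317935944), (0.19629694521427155, 0.2330431342124939), 89.0284194946289) [ 0.4492 -0.0663] [0.6838 0.1299]
side tin 399 [0.563  0.0132] [0.6083 0.0618] [0.0816 0.0909] [0.5843 0.0366 0.0873] (array([0.5848, 0.0369]), np.float64(0.017750350496366366))
side bottle 1972 [ 0.4304 -0.3518  0.01  ] [ 0.4883 -0.2912  0.1544]
 cap [ 0.4587 -0.3232  0.1477] [ 0.4477 -0.3352  0.1352] [ 0.4767 -0.3053  0.1544] (array([ 0.4608, -0.3214]), np.float64(0.010932529059499527))
 body (array([ 0.4621, -0.3205]), np.float64(0.02939504556227216)) 966
side gate 331 ((0.5409723520278931, 0.24898593127727509), (0.3292613923549652, 0.02600700780749321), 58.425575256347656)
top saddle 107 [0.5537 0.0312 0.0285] [ 0.5446 -0.0003  0.0121] [0.5641 0.0626 0.0469] ((0.5543808937072754, 0.031102033331990242), (0.06288120150566101, 0.019190773367881775), 89.44506072998047)
top saddle 83 [0.6217 0.0303 0.0292
[... 477 characters left out ...]
1244324520230293), (0.01938229240477085, 0.06223193556070328), 0.007884660735726357)
side saddle 61 [0.6185 0.0172 0.0229] [0.6052 0.0022 0.0122] [0.6263 0.0431 0.0412] ((0.615043044090271, 0.02190970815718174), (0.018397929146885872, 0.04056915268301964), 6.5404372215271)
side far 197 0.664356338714641 0.6816472745498354 [0.0097 0.6713]
side sidew 256 -0.06342143712907578 -0.050153234554672466 [-0.0125 -0.0504]
side near 195 0.4511036931288214 0.46557110746264013 [0.0086 0.4563]
bowl [ 0.15   -0.4618  0.02  ] [ 0.285  -0.3134  0.0722]
[[ 0.2375 -0.9714  0.0008  0.0927]
 [-0.9714 -0.2375 -0.0049 -0.5838]
 [ 0.0049  0.0004 -1.      0.341 ]
 [ 0.      0.      0.      1.    ]] 0.591062449709552
```

```bash
cat > g.py <<'E'
from h import *
from scipy.spatial.transform import Rotation as Ro
import json,sys
np.set_printoptions(precision=4,suppress=True)
def Rt(xaz,tilt=0,pdir=None):
    "tool x azimuth deg, tool down; then tilt deg about tool y (+ : tool z towards -x tool ... see code)"
    R=Ro.from_matrix(np.array([[np.cos(a:=np.radians(xaz)),np.sin(a),0],[np.sin(a),-np.cos(a),0],[0,0,-1]]))
    return R*Ro.from_rotvec([0,np.radians(tilt),0])
def go(p,R):
    s=arm.observe();R0=Ro.from_rotvec(s['ee_rot']);p0=np.array(s['position'])
    json.dump({k:np.array(v).tolist() for k,v in s.items()},open('log.jsonl','a'));open('log.jsonl','a').write('\n')
    print('t',s['clock'],'p',p0,'q',s['joints'],'F',s['force'],'w',s['width']*.0918,'gf',s['gripper_force'])
    print('tool shift then turn:',R0.inv().apply(np.array(p)-p0),'turn',(R0.inv()*R).as_rotvec(),'dist',np.linalg.norm(np.array(p)-p0))
    print('shift if turned first',R.inv().apply(np.array(p)-p0))
E
python3 -c "
from g import *
go([.5855,.038,.20],Rt(180))"
```

```text
t 0.1 p [0.1484 0.6067 0.2451] q [-1.4336  0.4351  0.025   1.574  -0.0116  1.134  -0.0751] F [-0.6856  0.2578  0.3732] w 0.09167483175229793 gf 0.0
tool shift then turn: [-0.5597 -0.4485  0.0458] turn [-0.0014 -0.     -0.2399] dist 0.7186741115549775
shift if turned first [-0.4371 -0.5687  0.0451]
```

arm_command --targets '[[[-0.046,-0.037,0,0,0,0],[-0.046,-0.037,0,0,0,0],[-0.046,-0.037,0,0,0,0],[-0.046,-0.037,0,0,0,0],[-0.046,-0.037,0,0,0,0],[-0.046,-0.037,0,0,0,0],[-0.046,-0.037,0,0,0,0],[-0.046,-0.037,0,0,0,0],[-0.046,-0.037,0,0,0,-0.12],[-0.046,-0.037,0,0,0,-0.12]]]' --jaw 0.09

```text
clock: 1.35
position: [0.5133, 0.1414, 0.2457]
ee_rot: [0.007, -3.141, -0.0]
force: [1.0, 0.8, 0.7]
width: 0.981
gripper_force: 0.0
```

```bash
python3 -c "
from g import *
go([.5855,.038,.12],Rt(180))"
```

```text
t 1.35 p [0.5133 0.1414 0.2457] q [-0.5652  0.2837  0.2504  1.8141 -0.0801  1.0539  1.2903] F [0.9682 0.8383 0.6528] w 0.09004428363912537 gf 0.0
tool shift then turn: [-0.0718 -0.1037  0.1256] turn [ 0.0001 -0.0003  0.0043] dist 0.17801981508081985
shift if turned first [-0.0722 -0.1034  0.1257]
```

arm_command --targets '[[[-0.024,-0.035,0.015,0,0,0],[-0.024,-0.034,0.015,0,0,0],[-0.024,-0.034,0.02,0,0,0.004],[0,0,0.03,0,0,0],[0,0,0.03,0,0,0],[0,0,0.015,0,0,0],[0,0,0,0,0,0]]]'

```text
clock: 2.22
position: [0.5841, 0.0401, 0.1199]
ee_rot: [-0.006, -3.14, 0.001]
force: [0.1, 0.3, 0.2]
width: 0.973
gripper_force: 0.0
```

```bash
python3 - <<'E'
from g import *
go([.5855,.038,.062],Rt(180))
for n in('top','side'):
    im=grab(n)
    if n=='side': save(im,'s1.png',(220,130,440,295),3.4)
E
```

```text
t 2.225 p [0.5841 0.0401 0.1199] q [-0.3429  0.5093  0.259   1.8272 -0.1701  0.8288  1.5674] F [0.085  0.3217 0.1593] w 0.08935834514236854 gf 0.0
tool shift then turn: [-0.0015 -0.0021  0.0579] turn [-0.0003 -0.0021 -0.0037] dist 0.05799237462853742
shift if turned first [-0.0014 -0.0021  0.0579]
```

View pics/s1.png

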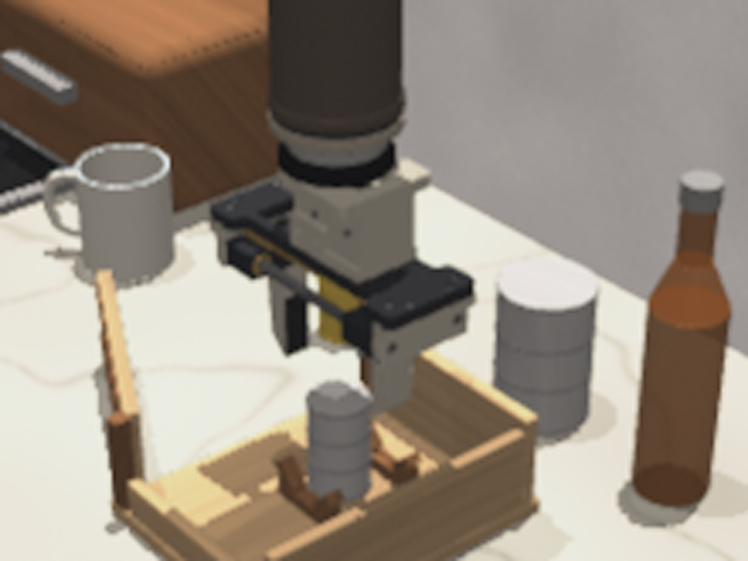

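The picture shows the open gripper over the grey tin (340,440), with the fingers either side in y. I'll descend and grip.

arm_command --targets '[[[-0.001,-0.002,0.02,0,0,0],[0,0,0.02,0,0,0],[0,0,0.016,0,0,0],[0,0,0,0,0,0]]]'

```text
clock: 2.82
position: [0.5854, 0.0382, 0.0643]
ee_rot: [-0.006, -3.141, 0.0]
force: [0.2, -0.3, -0.5]
width: 0.982
gripper_force: 0.0
```

arm_command --targets '[[[0,0,0,0,0,0],[0,0,0,0,0,0],[0,0,0,0,0,0],[0,0,0,0,0,0],[0,0,0,0,0,0]]]' --jaw 0.03 --newtons 20

```text
clock: 3.45
position: [0.5859, 0.0384, 0.0649]
ee_rot: [0.006, 3.141, 0.001]
force: [-0.3, 1.6, 1.3]
width: 0.486
gripper_force: 0.7
```

```bash
python3 -c "
from g import *
go([.655,-.228,.17],Rt(180))"
```

```text
t 3.45 p [0.5859 0.0384 0.0649] q [-0.32    0.5845  0.2344  1.8645 -0.1975  0.7146  1.5937] F [-0.3419  1.5846  1.2688] w 0.0446128712916117 gf 0.7352992706000805
tool shift then turn: [-0.0701 -0.2661 -0.1052] turn [ 0.0005  0.0003 -0.0037] dist 0.2946550336530995
shift if turned first [-0.0691 -0.2664 -0.1051]
```

arm_command --targets '[[[0,0,0,0,0,0],[0,0,-0.03,0,0,0],[0,0,-0.04,0,0,0],[0,0,-0.035,0,0,0],[-0.012,-0.044,0,0,0,0],[-0.012,-0.044,0,0,0,0],[-0.012,-0.044,0,0,0,0],[-0.012,-0.044,0,0,0,0],[-0.011,-0.045,0,0,0,0],[-0.011,-0.045,0,0,0,0]]]'

```text
clock: 4.7
position: [0.6545, -0.2297, 0.1692]
ee_rot: [-0.006, -3.141, -0.0]
force: [0.7, -0.1, -1.6]
width: 0.477
gripper_force: 20.0
```

arm_command --targets '[[[0,0,0.035,0,0,-0.004],[0,0,0.035,0,0,0],[0,0,0.02,0,0,0],[0,0,0,0,0,0]]]'

```text
clock: 5.2
position: [0.6537, -0.2277, 0.0781]
ee_rot: [0.0, -3.138, -0.001]
force: [-0.5, -0.4, -1.8]
width: 0.475
gripper_force: 20.0
```

```bash
python3 - <<'E'
from g import *
go([.655,-.228,.0675],Rt(180))
im=grab('side');save(im,'s2.png',(300,150,520,400),2.3)
E
```

```text
t 5.2 p [ 0.6537 -0.2277  0.0781] q [ 0.0904  0.7104  0.2729  1.5696 -0.2268  0.8962  2.0143] F [-0.4744 -0.3538 -1.829 ] w 0.04359141496423573 gf 19.99770551919937
tool shift then turn: [-0.0014 -0.0003  0.0106] turn [ 0.0008 -0.0032  0.0003] dist 0.010725461717180732
shift if turned first [-0.0013 -0.0003  0.0106]
```

View pics/s2.png

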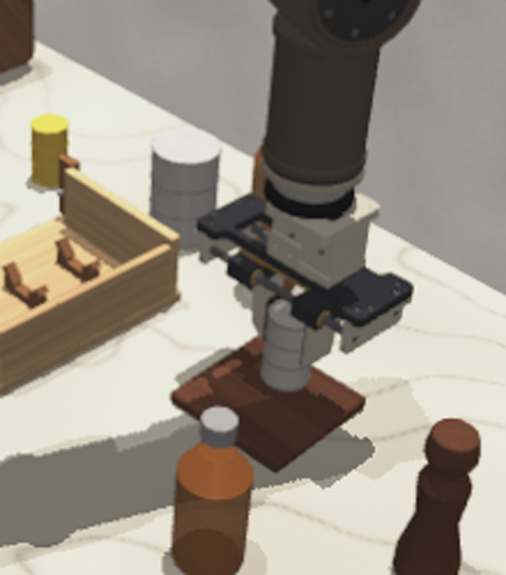

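The picture shows the tin (285,350) upright in the jaws just above the board. I'll lower it and release.

arm_command --targets '[[[-0.001,0,0.006,0,-0.003,0],[0,0,0.005,0,0,0],[0,0,0,0,0,0],[0,0,0,0,0,0]]]'

```text
clock: 5.75
position: [0.6559, -0.2282, 0.069]
ee_rot: [-0.0, 3.138, -0.0]
force: [-0.2, -0.2, -2.0]
width: 0.475
gripper_force: 20.0
```

arm_command --targets '[[[0,0,0,0,0,0],[0,0,0,0,0,0],[0,0,0,0,0,0],[0,0,0,0,0,0],[0,0,-0.03,0,0,0],[0,0,-0.05,0,0,0],[0,0,-0.05,0,0,0]]]' --jaw 0.09

```text
clock: 6.62
position: [0.6551, -0.2282, 0.2]
ee_rot: [-0.0, 3.139, 0.0]
force: [0.5, 0.5, -0.0]
width: 0.981
gripper_force: 0.0
```

```bash
python3 - <<'E'
from g import *
R=Rt(180)
go([.462,-.22,.20],R)
im=grab('side');P=cloud(im);m=(abs(P[...,0]-.654)<.05)&(abs(P[...,1]+.228)<.05)&(P[...,2]>.08)&(P[...,2]<.1);q=P[m];print('tin top',len(q),q.mean(0),q.min(0),q.max(0))
E
```

```text
t 6.625 p [ 0.6551 -0.2282  0.2   ] q [ 0.0692  0.5907  0.3104  1.4613 -0.1914  1.117   1.9848] F [ 0.4559  0.544  -0.0399] w 0.09009014857632328 gf 0.0
tool shift then turn: [ 0.1931  0.0082 -0.0005] turn [0.0001 0.0024 0.0001] dist 0.19325961795257351
shift if turned first [ 0.1931  0.0082 -0.    ]
tin top 306 [ 0.6519 -0.2324  0.089 ] [ 0.6312 -0.252   0.0802] [ 0.6782 -0.2064  0.0944]
```

```bash
cat > kin.py <<'E'
from g import *
from scipy.optimize import least_squares
pi=np.pi;AL=[0,-pi/2,pi/2,pi/2,pi/2,pi/2,-pi/2]
def fk(q,L,full=False):
    d1,d3,a3,a5,d5,a6,d7=L[:7]; sg=np.array([-1,1,-1,1,-1,1,-1]);T=np.eye(4);pts=[]
    for al,a,d,t in zip(AL,[0,0,0,a3,a5,0,a6],[d1,0,d3,0,d5,0,d7],sg*np.array(q)+np.array(L[7:14])):
        A=np.eye(4);A[:3,:3]=Ro.from_rotvec([al,0,0]).as_matrix();A[0,3]=a;B=np.eye(4);B[:3,:3]=Ro.from_rotvec([0,0,t]).as_matrix();B[2,3]=d;T=T@A@B;pts.append(T[:3,3].copy())
    return (T,pts) if full else T
if __name__=='__main__':
    D=[json.loads(l) for l in open('log.jsonl')]
    def res(L):
        r=[]
        for s in D:
            T=fk(s['joints'],L);r+=list((T[:3,3]-s['position'])*10)+list((Ro.from_matrix(T[:3,:3])*Ro.from_rotvec(s['ee_rot']).inv()).as_rotvec()) 
        return np.array(r+list(.02*(L-L0)[7:])+list(.02*(L-L0)[:7]))
    L0=np.array([.267,.293,.0525,.0775,.3425,.076,.27]+[0]*6+[pi/2]);
    f=least_squares(res,L0);r=res(f.x);print(f.x,f.cost);print(r[:6*len(D)].reshape(-1,6))
    np.save('L.npy',f.x)
E
python3 kin.py
```

```text
[ 0.0236  0.2822  0.927   0.2313 -0.4757 -0.0269  0.1012  0.0717  0.0106
 -0.2341 -0.1213  0.1195  0.143  -1.7481] 0.29182328529106094
[[-0.003   0.01   -0.0097 -0.2356  0.0891 -0.0264]
 [-0.023  -0.0186 -0.0164  0.0906 -0.2256  0.0276]
 [-0.0058 -0.0014  0.0159 -0.0035 -0.281   0.057 ]
 [ 0.0451 -0.0035  0.0003 -0.0177 -0.3562  0.0772]
 [-0.0552  0.03    0.011   0.0588  0.1986 -0.0416]
 [ 0.0433 -0.0145 -0.0011  0.1898  0.3736 -0.095 ]]
```

```bash
cat > kin.py <<'E'
from g import *
from scipy.optimize import least_squares
from itertools import product
SG=[1,1,1,1,1,1,1]
def fk(q,L,sg=SG,full=False):
    d1,d3,d5,d7,a1,a3,a5,l1,l3,l5=L[:10];off=L[10:12]
    q=np.array(q)*sg;R=Ro.from_rotvec([0,0,q[0]+off[0]]);p=np.zeros(3);P=[]
    p=p+R.apply([a1,l1,d1]);P.append(p)
    R=R*Ro.from_euler('y',q[1])*Ro.from_euler('z',q[2]);p=p+R.apply([a3,l3,d3]);P.append(p)
    R=R*Ro.from_euler('y',q[3])*Ro.from_euler('z',q[4]);p=p+R.apply([-a3,l5,d5]);P.append(p)
    R=R*Ro.from_euler('y',q[5])*Ro.from_euler('z',q[6]+off[1]);
    R6=R*Ro.from_euler('z',-q[6]-off[1]);p=p+R6.apply([a5,0,d7]);P.append(p)
    return p,R,P
def res(L,D,sg):
    r=[]
    for s in D:
        p,R,_=fk(s['joints'],L,sg);r+=list((p-s['position'])*10)+list((R*Ro.from_rotvec(s['ee_rot']).inv()).as_rotvec()*3)
    return np.array(r+list(.02*(L-L0)))
L0=np.array([.34,.4,.4,.3]+[0]*8,float)
if __name__=='__main__':
    D=[json.loads(l) for l in open('log.jsonl')];out=[]
    for a,b,c,d in product([1,-1],repeat=4):
      for o in(0,1.57,3.14,-1.57):
        L0[10:]=[0,o];sg=np.array([a,1,b,1,c,1,d]);f=least_squares(res,L0,args=(D,sg));out.append((f.cost,tuple(sg),f.x,o))
    out.sort(key=lambda t:t[0])
    for t in out[:3]:print(t)
    L0[11]=out[0][3];print(res(out[0][2],D,np.array(out[0][1]))[:6*len(D)].reshape(-1,6));np.savez('L.npz',L=out[0][2],sg=out[0][1])
E
python3 kin.py
```

```text
(np.float64(6.879362317406036e-06), (np.int64(-1), np.int64(1), np.int64(-1), np.int64(1), np.int64(-1), np.int64(1), np.int64(-1)), array([ 0.2748,  0.5576,  0.4277,  0.354 ,  0.    ,  0.    ,  0.    ,
       -0.0364, -0.0166, -0.0003, -0.    ,  1.5708]), 1.57)
(np.float64(0.0004992694944268465), (np.int64(-1), np.int64(1), np.int64(-1), np.int64(1), np.int64(-1), np.int64(1), np.int64(-1)), array([ 0.2745,  0.5576,  0.4277,  0.3538, -0.    ,  0.    , -0.    ,
       -0.0365, -0.0166, -0.0004,  0.0003,  1.5711]), 3.14)
(np.float64(0.0005002627154577193), (np.int64(-1), np.int64(1), np.int64(-1), np.int64(1), np.int64(-1), np.int64(1), np.int64(-1)), array([ 0.2751,  0.5576,  0.4277,  0.3543,  0.    ,  0.    ,  0.    ,
       -0.0363, -0.0166, -0.0003, -0.0003,  1.5705]), 0)
[[ 0.      0.     -0.      0.      0.      0.    ]
 [ 0.      0.      0.      0.     -0.      0.    ]
 [-0.     -0.      0.      0.      0.      0.    ]
 [ 0.      0.     -0.     -0.     -0.      0.    ]
 [-0.0001  0.      0.      0.     -0.      0.    ]
 [ 0.     -0.      0.     -0.     -0.      0.    ]]
```

The FK fit is essentially exact, so I'll use it to check the joint ranges for picking (tool tilted about 70° from vertical) and for laying.

```bash
cat > plan.py <<'E'
from kin import *
z=np.load('L.npz');L=z['L'];sg=z['sg']
lo=np.array([-2.62,-.44,-1.27,.08,-1.32,.12,-2.74]);hi=np.array([2.62,2.09,1.32,2.57,4.46,2,2.74])
def err(q,p,R):
    pp,RR,_=fk(q,L,sg);return np.r_[p-pp,(R*RR.inv()).as_rotvec()]
def jac(q):
    J=np.zeros((6,7));p0,R0,_=fk(q,L,sg)
    for i in range(7):
        h=np.zeros(7);h[i]=1e-5;p,R,_=fk(q+h,L,sg);J[:,i]=np.r_[p-p0,(R*R0.inv()).as_rotvec()]/1e-5
    return J
def follow(q,p,R,n=40):
    "straight interpolation from current, local IK with mild centring"
    from scipy.spatial.transform import Slerp
    p0,R0,_=fk(q,L,sg);dr=(R*R0.inv()).as_rotvec();mn=9
    for s in np.linspace(0,1,n)[1:]:
        for _ in range(3):
            J=jac(q);e=err(q,p0+s*(p-p0),Ro.from_rotvec(s*dr)*R0);Ji=np.linalg.pinv(J,rcond=.02);q=q+Ji@e+(np.eye(7)-Ji@J)@(-.02*(q-(lo+hi)/2)*(np.abs(q-(lo+hi)/2)>.4*(hi-lo)))
        mn=min(mn,(q-lo).min(),(hi-q).min())
    return q,mn,np.abs(err(q,p,R)).max()
if __name__=='__main__':
    q0=np.array(arm.observe()['joints'])
    b=np.array([.462,-.320,.06]);c=np.array([.588-.0095,.031,.058])
    for ph in(65,70):
     for T in(-60,-75,-90,-105,-120,60,90,120):
      for case in'AB':
        s=np.sin(np.radians(ph));cc=np.cos(np.radians(ph));tz=np.array([s*np.cos(np.radians(T)),s*np.sin(np.radians(T)),-cc])
        xa=T if case=='A' else T+180; sgn=1 if case=='A' else -1
        q=q0;ok=9
        for p,R in[(b-.13*tz+[0,0,.12],Rt(xa)),(b-.13*tz+[0,0,.06],Rt(xa,sgn*ph)),(b,Rt(xa,sgn*ph)),(b+[0,0,.15],Rt(xa,sgn*ph)),(np.array([.5,-.2,.26]),Rt(xa,-sgn*(90-ph))),(c+[0,0,.2],Rt(180 if case=='A' else 0,-sgn*(90-ph))),(c,Rt(180 if case=='A' else 0,-sgn*(90-ph)))]:
            q,m,e=follow(q,p,R);ok=min(ok,m)
            if e>.01:ok=-5;break
            if p is b:qp=q
        if ok>0:print(ph,T,case,round(ok,2),qp,q)
E
python3 plan.py
```

```text
70 -75 B 0.03 [-0.6966  1.1949  0.7531  2.4274  1.9697  0.5782 -2.1294] [-0.4236  0.4939  0.3156  2.1997 -0.6378  0.1514 -1.1237]
70 -90 B 0.03 [-0.8414  1.3758  1.0474  2.2377  0.6229  0.2423 -0.8755] [-0.4033  0.4911  0.2882  2.1981 -0.5547  0.145  -1.2051]
70 -105 B 0.03 [-0.7403  1.3161  1.0009  2.0279  0.2892  0.6055 -0.5922] [-0.4242  0.494   0.3165  2.1998 -0.6404  0.1517 -1.1212]
70 -120 B 0.04 [-0.6256  1.3235  0.9968  1.8183  0.1337  0.9256 -0.5073] [-0.446   0.4974  0.3459  2.2015 -0.7224  0.1597 -1.0409]
70 60 A 0.14 [ 1.272   1.0679 -0.3728  1.6106 -0.7336  1.2958  0.9615] [ 0.0459  0.4985 -0.2982  2.1615  0.9449  0.2559  0.4848]
```

```bash
cat > plan2.py <<'E'
from plan import *
q0=np.array(arm.observe()['joints'])
b=np.array([.462,-.320,.06]);c=np.array([.588-.0095,.031,.058])
for ph in(70,75,80,85):
 for T in(45,60,75,90):
  for case in'AB':
   for m1 in ((.45,-.45,.3),(.5,-.35,.35)):
    s=np.sin(np.radians(ph));cc=np.cos(np.radians(ph));tz=np.array([s*np.cos(np.radians(T)),s*np.sin(np.radians(T)),-cc])
    xa=T if case=='A' else T+180; sgn=1 if case=='A' else -1
    q=q0;ms=[];Q=[]
    for p,R in[(np.array(m1),Rt(xa)),(b-.13*tz+[0,0,.16],Rt(xa,sgn*ph)),(b-.13*tz,Rt(xa,sgn*ph)),(b,Rt(xa,sgn*ph)),(b+[0,0,.15],Rt(xa,sgn*ph)),(np.array([.5,-.2,.26]),Rt(xa,-sgn*(90-ph))),(c+[0,0,.2],Rt(180 if case=='A' else 0,-sgn*(90-ph))),(c,Rt(180 if case=='A' else 0,-sgn*(90-ph)))]:
        q,m,e=follow(q,p,R,25);ms.append(round(float(m),2));Q.append(q)
        if e>.01:ms.append('E');break
    print(ph,T,case,m1[2],ms, Q[3] if len(Q)>3 else '',q)
E
python3 plan2.py | grep -v "E'"
```

```text
70 45 A 0.3 [0.34, 0.3, 0.31, 0.58, 0.5, 0.51, 0.32, 0.24] [ 1.5219  1.0927 -0.6421  1.8025 -0.7412  0.951   0.8997] [ 0.2138  0.5358 -0.5203  2.1478  1.1269  0.3603  0.3297]
70 45 A 0.35 [0.32, 0.27, 0.27, 0.58, 0.5, 0.51, 0.32, 0.24] [ 1.5232  1.0935 -0.6442  1.8024 -0.7392  0.9499  0.898 ] [ 0.2152  0.5362 -0.5221  2.1477  1.1281  0.3612  0.3288]
70 45 B 0.3 [-0.13, -0.32, -0.53, -0.54, -0.69, -0.69, -0.89, -0.87] [ 1.8725  1.8407 -1.6902  1.7751  0.7678  1.0417  2.7103] [ 0.6505  0.8502 -1.2219  2.1164  1.4441  0.8752  3.2952]
70 45 B 0.35 [-0.01, -0.39, -0.5, -0.53, -0.69, -0.68, -0.89, -0.87] [ 1.8724  1.8411 -1.6906  1.7751  0.7683  1.042   2.7099] [ 0.6504  0.8501 -1.2218  2.1164  1.444   0.8751  3.2952]
70 60 A 0.3 [0.41, 0.18, 0.2, 0.44, 0.58, 0.6, 0.57, 0.13] [ 1.2651  1.0656 -0.3615  1.6113 -0.7415  1.3008  0.9684] [ 0.0366  0.4971 -0.2861  2.1623  0.9319  0.2508  0.4964]
70 60 A 0.35 [0.4, 0.16, 0.18, 0.43, 0.58, 0.59, 0.58, 0.13] [ 1.2679  1.0665 -0.366   1.611  -0.7384  1.2988  0.9657] [ 0.0313  0.4963 -0.2792  2.1627  0.9243  0.2479  0.5033]
70 60 B 0.3 [-0.35, -0.42,
[... 9809 characters left out ...]
.31, -0.22, 0.1, 0.14, 0.26, 0.27] [ 1.1607  1.3851 -0.573   1.0949 -0.4068  1.8644  0.786 ] [ 0.4087  0.6943 -0.8143  1.9035  0.7593  0.7806  0.7484]
85 90 A 0.35 [0.54, -0.32, -0.31, -0.22, 0.1, 0.14, 0.26, 0.27] [ 1.1603  1.3848 -0.5718  1.095  -0.4076  1.8646  0.7867] [ 0.4082  0.6939 -0.8134  1.9035  0.7587  0.7801  0.7489]
85 90 B 0.3 [-0.76, -0.77, -0.75, -0.75, -0.56, -0.55, -0.86, -0.86] [ 1.3936  1.7667 -1.5207  1.0642  0.2833  1.8682  3.3135] [ 0.6851  1.2013 -1.5644  1.8837  1.301   1.4206  3.525 ]
85 90 B 0.35 [-0.65, -0.7, -0.75, -0.75, -0.56, -0.55, -0.86, -0.86] [ 1.3936  1.7667 -1.5206  1.0642  0.2832  1.8682  3.3136] [ 0.6851  1.2013 -1.5644  1.8837  1.301   1.4206  3.525 ]
```

arm_command --targets '[[[0.01,-0.01,-0.05,0,0,0],[0.039,-0.042,-0.03,0,0,0],[0.039,-0.042,-0.02,0,0,0],[0.039,-0.042,0,0,0,0],[0.039,-0.042,0,0,0,0],[0.039,-0.044,0,0,0,0],[0,0,0,0,0,0.17],[0,0,0,0,0,0.17],[0,0,0,0,0,0.17],[0,0,0,0,0,0.17]]]'

```text
clock: 7.92
position: [0.4513, -0.4488, 0.297]
ee_rot: [1.055, 2.956, 0.002]
force: [0.4, 0.5, -0.3]
width: 0.982
gripper_force: 0.0
```

arm_command --targets '[[[0,0,0,0,0,0.17],[0,0,0,0,0,0.17],[0,0,0,0,0,0.17],[0,0,0,0,0,0.17],[0,0,0,0,0,0.17],[0,0,0,0,0,0.17],[0,0,0,0,0,0.17],[0,0,0,0,0,0.17],[0,0,0,0,0,0.05],[0,0,0,0,0,0]]]'

```text
clock: 9.18
position: [0.4515, -0.4487, 0.2969]
ee_rot: [2.715, 1.577, 0.004]
force: [0.5, -0.1, -0.4]
width: 0.979
gripper_force: 0.0
```

```bash
cat > pk.py <<'E'
from g import *
ph,T=78,60
tz=np.array([np.sin(np.radians(ph))*np.cos(np.radians(T)),np.sin(np.radians(ph))*np.sin(np.radians(T)),-np.cos(np.radians(ph))])
b=np.array([.462,-.320,.06]);RP=Rt(T,ph)
E
python3 -c "
from pk import *
print(b-.13*tz+[0,0,.16]);go(b-.13*tz+[0,0,.16],RP)"
```

```text
[ 0.3984 -0.4301  0.247 ]
t 9.175 p [ 0.4515 -0.4487  0.2969] q [ 0.1419  0.5228  0.896   1.5173 -0.4189  1.3011  0.5661] F [ 0.4523 -0.0726 -0.4212] w 0.08987074504657588 gf 0.0
tool shift then turn: [-0.0103 -0.0554  0.0497] turn [-0.0015  1.3599  0.006 ] dist 0.07514342316398787
shift if turned first [-0.0509 -0.0552  0.0001]
```

```bash
cat > ck.py <<'E'
from plan import *
from pk import *
def run(q,seq):
    for p,R in seq:
        q,m,e=follow(q,np.array(p,float),R,25);print(round(float(m),2),round(float(e),4),q)
if __name__=='__main__':
    q0=np.array(json.loads(open('log.jsonl').read().strip().split('\n')[5])['joints'])
    q,m,e=follow(q0,np.array([.45,-.45,.3]),Rt(180),25);q,m,e=follow(q,np.array([.45,-.45,.3]),Rt(60),25);print('pred',q)
    c=np.array([.588-.0095,.031,.058])
    run(np.array(arm.observe()['joints']),[(b-.13*tz+[0,0,.16],RP),(b-.13*tz,RP),(b,RP),(b+[0,0,.15],RP),([.5,-.2,.26],Rt(T,-12)),(c+[0,0,.2],Rt(180,-12)),(c,Rt(180,-12))])
E
python3 ck.py
```

```text
pred [ 0.405   0.4336  0.448   1.489  -0.1922  1.2627  0.3515]
0.16 0.0001 [ 1.2608  0.9315 -0.1073  1.3751 -0.8835  1.8447  0.8752]
0.18 0.0 [ 1.3771  1.1726 -0.3251  1.3379 -0.6953  1.6332  0.9144]
0.38 0.0 [ 1.3167  1.1619 -0.4229  1.5621 -0.7402  1.3729  0.9723]
0.57 0.0 [ 1.4021  0.9642 -0.5715  1.595  -0.736   1.4322  0.7722]
0.6 0.0 [ 0.3685  0.3344 -0.2851  1.7211  0.3034  1.204  -0.5537]
0.47 0.0 [ 0.4582  0.3459 -0.8025  1.8039  0.3874  0.9209  1.072 ]
0.4 0.0 [ 0.2484  0.5736 -0.5619  2.0247  0.7301  0.5172  0.7386]
```

arm_command --targets '[[[0,0,0,0,0.17,0],[0,0,0,0,0.17,0],[0,0,0,0,0.17,0],[0,0,0,0,0.17,0],[0,0,0,0,0,0]]]'

```text
clock: 9.8
position: [0.4484, -0.4513, 0.2947]
ee_rot: [-2.323, -1.339, -0.824]
force: [0.1, -0.5, -0.3]
width: 0.98
gripper_force: 0.0
```

```bash
python3 -c "
from pk import *
go(b-.13*tz+[0,0,.16],RP)"
```

```text
t 9.8 p [ 0.4484 -0.4513  0.2947] q [ 0.6614  0.6857  0.6415  1.3582 -0.8718  1.7427  0.846 ] F [ 0.0753 -0.5082 -0.335 ] w 0.08997536293326563 gf 0.0
tool shift then turn: [-0.0353 -0.0538  0.0328] turn [ 0.0003  0.6794 -0.0012] dist 0.07224846295060752
shift if turned first [-0.048  -0.0539  0.0034]
```

arm_command --targets '[[[-0.018,-0.027,0.016,0,0,0],[-0.018,-0.027,0.016,0,0,0],[0,0,0,0,0.17,0],[0,0,0,0,0.17,0],[0,0,0,0,0,0]]]'

```text
clock: 10.42
position: [0.4001, -0.4289, 0.247]
ee_rot: [-2.06, -1.195, -1.152]
force: [-0.6, 0.5, 0.8]
width: 0.981
gripper_force: 0.0
```

```bash
python3 -c "
from pk import *
go(b-.13*tz+[0,0,.16],RP)"
```

```text
t 10.425 p [ 0.4001 -0.4289  0.247 ] q [ 0.8493  0.8067  0.5305  1.4627 -0.9779  1.882   1.0513] F [-0.5784  0.4844  0.7714] w 0.09003205504264639 gf 0.0
tool shift then turn: [-0.001  -0.0009 -0.0017] turn [-0.0044  0.3412  0.0004] dist 0.002129905046041047
shift if turned first [-0.0004 -0.0009 -0.0019]
```

arm_command --targets '[[[-0.034,0,0.021,0,0,0],[-0.034,0,0.021,0,0,0],[-0.034,0,0.021,0,0,0],[0,0,0,0,0,0]]]'

```text
clock: 10.92
position: [0.4024, -0.4268, 0.1286]
ee_rot: [-2.058, -1.2, -1.15]
force: [-0.1, -0.6, 0.9]
width: 0.981
gripper_force: 0.0
```

```bash
python3 -c "
from ck import *
go(b-.13*tz+[0,0,.02],RP)
run(np.array(arm.observe()['joints']),[(b-.13*tz+[0,0,.04],RP),(b-.13*tz,RP),(b,RP),(b+[0,0,.15],RP),([.5,-.2,.26],Rt(T,-12))])"
```

```text
t 10.925 p [ 0.4024 -0.4268  0.1286] q [ 0.8605  0.9489  0.4972  1.5123 -1.0015  1.7583  1.1913] F [-0.1293 -0.6483  0.9104] w 0.09007908415768724 gf 0.0
tool shift then turn: [-0.0209 -0.0018  0.0072] turn [-0.0078  0.3425  0.0037] dist 0.022146519130382743
shift if turned first [-0.0221 -0.0018 -0.0002]
0.25 0.0 [ 1.3585  1.109  -0.2886  1.3563 -0.7369  1.6745  0.9053]
0.33 0.0 [ 1.354   1.166  -0.2813  1.3406 -0.7233  1.6499  0.9381]
0.36 0.0 [ 1.3221  1.1641 -0.4321  1.5615 -0.7336  1.3686  0.9666]
0.57 0.0 [ 1.4001  0.9632 -0.5679  1.5952 -0.7382  1.4337  0.7742]
0.6 0.0 [ 0.3663  0.3341 -0.282   1.7213  0.3024  1.2036 -0.5527]
```

Now the remaining tilt (two rows), then a re-check before the approach.

arm_command --targets '[[[-0.011,-0.001,0.003,0,0,0],[-0.01,-0.001,0.004,0,0,0],[0,0,0,-0.004,0.17,0],[0,0,0,-0.004,0.17,0.004],[0,0,0,0,0,0]]]'

```text
clock: 11.55
position: [0.3954, -0.4322, 0.1049]
ee_rot: [-1.777, -1.016, -1.439]
force: [-0.0, -0.3, -0.3]
width: 0.98
gripper_force: 0.0
```

```bash
python3 - <<'E'
from pk import *
go(b-.13*tz,RP)
im=grab('top');P=cloud(im);im2=grab('side');D=cloud(im2)
save(im2,'s3.png',(280,200,600,440),2.4)
E
```

```text
t 11.55 p [ 0.3954 -0.4322  0.1049] q [ 1.0071  1.1479  0.3638  1.3973 -1.08    1.9678  1.2202] F [-0.0248 -0.2916 -0.3342] w 0.08993298536331466 gf 0.0
tool shift then turn: [-0.0168  0.0016  0.0069] turn [ 0.0057 -0.0015 -0.0041] dist 0.018271120903751922
shift if turned first [-0.0168  0.0016  0.0069]
```

View pics/s3.png

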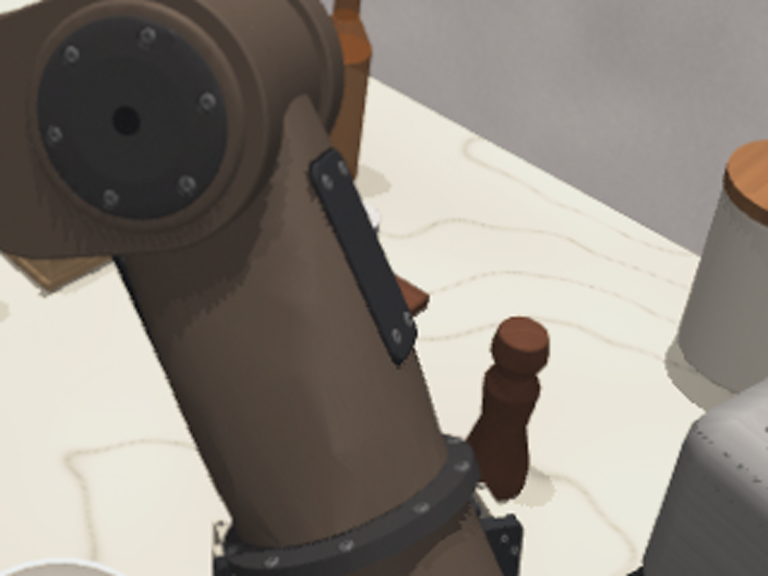

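The side picture shows the forearm in front of the gripper. The mill is clear at (510,410) and the bottle is hidden behind the arm. q6 is near its limit, and moving forward relieves it.

arm_command --targets '[[[0,0.001,0.02,0.004,0,-0.003],[-0.003,0,0.025,0,0,0],[-0.004,0,0.025,0,0,0],[0,0,0,0,0,0]]]'

```text
clock: 12.15
position: [0.4341, -0.3713, 0.0879]
ee_rot: [-1.769, -1.033, -1.438]
force: [0.5, -0.2, 0.6]
width: 0.982
gripper_force: 0.0
```

```bash
python3 - <<'E'
from pk import *
go(b,RP)
E
```

```text
t 12.15 p [ 0.4341 -0.3713  0.0879] q [ 0.9248  1.1275  0.3354  1.521  -1.1118  1.8716  1.2752] F [ 0.4516 -0.1629  0.6409] w 0.0901295877322863 gf 0.0
tool shift then turn: [-0.0151 -0.0013  0.0629] turn [-0.0039 -0.0002  0.0067] dist 0.06472997663093123
shift if turned first [-0.0151 -0.0015  0.0629]
```

arm_command --targets '[[[-0.005,-0.001,0.02,-0.003,0,0.003],[-0.005,0,0.022,0,0,0.003],[-0.005,0,0.021,0,0,0],[0,0,0,0,0,0],[0,0,0,0,0,0]]]'

```text
clock: 12.78
position: [0.4599, -0.3238, 0.0587]
ee_rot: [-1.777, -1.02, -1.437]
force: [-1.1, 0.5, 0.2]
width: 0.978
gripper_force: 0.0
```

```bash
python3 - <<'E'
from pk import *
go(b,RP)
im=grab('top');T0=load('top');P=cloud(im);
k=P[(abs(P[...,0]-.462)<.025)&(abs(P[...,1]+.32)<.025)&(P[...,2]>.135)&(P[...,2]<.165)];print('cap',len(k),k.mean(0) if len(k) else '')
save(im,'t4.png',(380,190,540,340),3.5)
E
```

```text
t 12.775 p [ 0.4599 -0.3238  0.0587] q [ 0.8678  1.1413  0.3092  1.6091 -1.1574  1.7874  1.3217] F [-1.0814  0.4544  0.1913] w 0.08977542057537972 gf 0.0
tool shift then turn: [ 0.0022 -0.0001  0.0039] turn [ 0.0035  0.0003 -0.0023] dist 0.004504646759003043
shift if turned first [ 0.0022 -0.0001  0.0039]
cap 83 [ 0.4629 -0.319   0.1495]
```

View pics/t4.png

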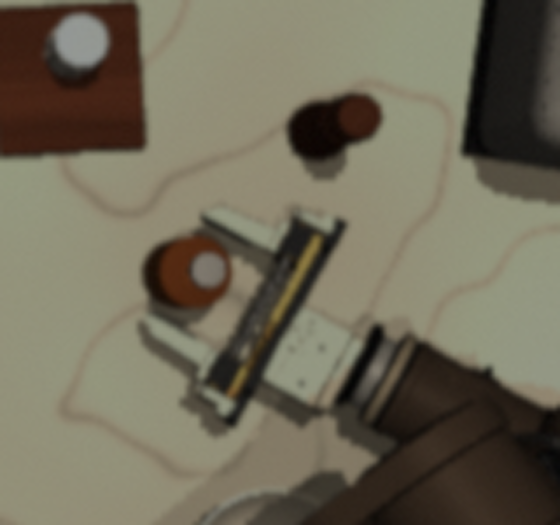

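The fingers stand either side of the bottle's body (185,270), centred, and the cap has not moved. I'll close the jaws.

arm_command --targets '[[[0.002,0,0.004,0.003,0,-0.002],[0,0,0,0,0,0],[0,0,0,0,0,0],[0,0,0,0,0,0],[0,0,0,0,0,0],[0,0,0,0,0,0]]]' --jaw 0.045 --newtons 30

```text
clock: 13.58
position: [0.4622, -0.3197, 0.06]
ee_rot: [-1.774, -1.023, -1.437]
force: [-1.8, 0.9, 0.8]
width: 0.644
gripper_force: 30.0
```

```bash
python3 - <<'E'
from pk import *
go(b+[0,0,.15],RP)
E
```

```text
t 13.575 p [ 0.4622 -0.3197  0.06  ] q [ 0.8623  1.1377  0.3066  1.6147 -1.1586  1.7842  1.3231] F [-1.826   0.9344  0.8037] w 0.0591308906169987 gf 29.99960258603096
tool shift then turn: [ 0.1467 -0.     -0.0315] turn [ 0.0003 -0.0003 -0.0003] dist 0.1499952933959641
shift if turned first [ 0.1466  0.     -0.0315]
```

arm_command --targets '[[[0.02,0,-0.004,0,0,0],[0.035,0,-0.008,0,0,0],[0.035,0,-0.008,0,0,0],[0,0,0,0,0,0]]]'

```text
clock: 14.08
position: [0.4622, -0.3213, 0.1554]
ee_rot: [-1.775, -1.029, -1.438]
force: [0.6, -0.8, -2.9]
width: 0.644
gripper_force: 30.0
```

```bash
cat > ck2.py <<'E'
from plan import *
q=np.array(arm.observe()['joints']);p0,R0,_=fk(q,L,sg)
from pk import b,RP
c=np.array([.588-.0095,.031,.058])
go(p0,Rt(60,-12))
for nm,seq in dict(tiltfirst=[(p0+[0,0,.04],Rt(60,78)),(p0+[0,0,.1],Rt(60,-12)),(np.array([.5,-.2,.26]),Rt(60,-12)),(np.array([.5,-.2,.26]),Rt(120,-12)),(c+[0,0,.2],Rt(180,-12)),(c,Rt(180,-12))]).items():
    qq=q
    for p,R in seq:
        qq,m,e=follow(qq,p,R,25);print(nm,round(float(m),3),round(float(e),4),qq)
E
python3 ck2.py
```

```text
t 14.075 p [ 0.4622 -0.3213  0.1554] q [ 0.8501  0.9862  0.3297  1.6499 -1.1445  1.8408  1.2285] F [ 0.551  -0.8065 -2.8719] w 0.059157360194077836 gf 29.99980553984642
tool shift then turn: [0.0026 0.     0.0021] turn [ 0.0046 -1.5688  0.0023] dist 0.0033512925079539524
shift if turned first [ 0.0021  0.     -0.0026]
tiltfirst 0.185 0.0 [ 1.354   0.9611 -0.4913  1.6004 -0.7774  1.4524  0.8273]
tiltfirst 0.581 0.0 [ 0.5098  0.3393 -0.1768  1.7129  0.2906  1.1492 -0.3087]
tiltfirst 0.768 0.0 [ 0.3305  0.3294 -0.2344  1.7243  0.2865  1.1977 -0.5372]
tiltfirst 0.673 0.0 [ 0.5275  0.233  -0.4219  1.8719  0.3228  0.953   0.4709]
tiltfirst 0.55 0.0 [ 0.3995  0.3257 -0.7197  1.808   0.3435  0.9064  1.1099]
tiltfirst 0.371 0.0 [ 0.2007  0.5584 -0.495   2.0286  0.668   0.4905  0.7924]
```

arm_command --targets '[[[0,0,0,0,-0.1,0],[0.01,0,0,0,-0.15,0],[0.01,0,0,0,-0.17,0],[0,0,0,0,-0.17,0],[0,0,0,0,-0.17,0],[0,0,-0.01,0,-0.17,0],[0,0,-0.01,0,-0.17,0],[0,0,-0.01,0,-0.17,0],[0,0,-0.01,0,-0.17,0],[0,0,-0.01,0,-0.12,0]]]'

```text
clock: 15.32
position: [0.4598, -0.3231, 0.2178]
ee_rot: [2.622, 1.517, -0.265]
force: [-0.1, 0.0, -3.7]
width: 0.644
gripper_force: 30.0
```

```bash
python3 ck2.py;python3 -c "
from g import *
go([.5,-.2,.26],Rt(60,-12))"
```

```text
t 15.325 p [ 0.4598 -0.3231  0.2178] q [-0.2944  0.5076  1.0068  1.833  -0.2647  1.0096  0.2631] F [-0.1254  0.0145 -3.7071] w 0.059151884285620834 gf 29.998361617326736
tool shift then turn: [-0.0005 -0.      0.    ] turn [ 0.0002 -0.008   0.0019] dist 0.0005404960465952329
shift if turned first [-0.0005 -0.      0.0001]
tiltfirst 0.232 0.0 [ 1.0265  0.8166  0.0578  1.6213 -1.0399  1.7677  0.99  ]
tiltfirst 0.277 0.0 [ 0.3096  0.2802  0.101   1.6429  0.1899  1.25   -0.1794]
tiltfirst 0.72 0.0 [ 0.1271  0.3135  0.0327  1.7416  0.2016  1.1697 -0.4517]
tiltfirst 0.647 0.0 [ 0.2966  0.2069 -0.1439  1.8895  0.2403  0.9279  0.5483]
tiltfirst 0.642 0.0 [ 0.1865  0.2758 -0.4385  1.8237  0.2127  0.8721  1.2241]
tiltfirst 0.303 0.0 [ 0.0446  0.5236 -0.2821  2.0417  0.4472  0.4225  0.9903]
t 15.325 p [ 0.4598 -0.3231  0.2178] q [-0.2944  0.5076  1.0068  1.833  -0.2647  1.0096  0.2631] F [-0.1254  0.0145 -3.7071] w 0.059151884285620834 gf 29.998361617326736
tool shift then turn: [ 0.1158 -0.0265 -0.0667] turn [ 0.0002 -0.008   0.0019] dist 0.1362258648076277
shift if turned first [ 0.1152 -0.0268 -0.0677]
```

arm_command --targets '[[[0.038,-0.009,-0.022,0,0,0],[0.039,-0.009,-0.022,0,0,0],[0.039,-0.009,-0.022,0,-0.008,0],[0,0,0,-0.036,0,-0.17],[0,0,0,-0.036,0,-0.17],[0,0,0,-0.036,0,-0.17],[0,0,0,-0.036,0,-0.17],[0,0,0,-0.036,0,-0.17],[0,0,0,-0.036,0,-0.17],[0,0,0,0,0,0]]]'

```text
clock: 16.58
position: [0.4981, -0.2015, 0.2591]
ee_rot: [1.489, 2.557, -0.151]
force: [0.2, 1.2, -1.7]
width: 0.644
gripper_force: 30.0
```

```bash
python3 -c "
from g import *
go([.54,-.05,.26],Rt(180,-12))"
```

```text
t 16.575 p [ 0.4981 -0.2015  0.2591] q [-0.4879  0.2308  0.8238  1.9467 -0.0407  0.883   0.8494] F [ 0.226   1.1521 -1.6805] w 0.059139245696165195 gf 29.998225271701813
tool shift then turn: [ 0.1085  0.1113 -0.0233] turn [-0.2152 -0.0023 -1.0319] dist 0.15723005433799847
shift if turned first [-0.0412  0.1515  0.0078]
```

arm_command --targets '[[[0,0,0,-0.036,0,-0.17],[0,0,0,-0.036,0,-0.17],[0,0,0,-0.036,0,-0.17],[0,0,0,-0.036,0,-0.17],[0,0,0,-0.036,0,-0.17],[0,0,0,-0.036,0,-0.17],[0,0,0,0,0,0]]]'

```text
clock: 17.45
position: [0.4989, -0.2022, 0.2589]
ee_rot: [0.023, 2.933, 0.002]
force: [-0.2, 0.0, -2.3]
width: 0.646
gripper_force: 30.0
```

```bash
python3 -c "
from g import *
go([.578,.031,.24],Rt(179.4,-12))"
```

```text
t 17.45 p [ 0.4989 -0.2022  0.2589] q [-0.1541  0.1828  0.5724  1.958  -0.2393  0.85    2.0985] F [-0.2207  0.0141 -2.2754] w 0.059289649707925295 gf 29.99782606959343
tool shift then turn: [-0.0698  0.2343  0.0347] turn [ 0.0018 -0.0014 -0.0055] dist 0.24694732626352553
shift if turned first [-0.071   0.234   0.0344]
```

arm_command --targets '[[[-0.014,0.047,0.007,0,0,0],[-0.014,0.047,0.007,0,0,0],[-0.014,0.047,0.007,0,0,0],[-0.014,0.047,0.007,0,0,0],[-0.014,0.046,0.007,0,0,-0.005],[0,0,0,0,0,0],[0,0,0,0,0,0]]]'

```text
clock: 18.32
position: [0.577, 0.0318, 0.2397]
ee_rot: [0.012, 2.933, -0.001]
force: [-1.5, -0.8, -2.0]
width: 0.642
gripper_force: 30.0
```

```bash
python3 - <<'E'
from g import *
go([.5785,.031,.12],Rt(179.4,-12))
im=grab('side');D=cloud(im);px=im['pixels'].astype(int)
save(im,'s5.png',(220,130,420,280),4)
s=arm.observe();p=np.array(s['position'])
# bottle points: reddish brown in neighbourhood
m=(np.linalg.norm(D-p,axis=2)<.14)&(px[...,0]-px[...,2]>30)&(D[...,2]>p[2]-.045)&(D[...,2]<p[2]+.03)
q=D[m];print(len(q),q.min(0),q.max(0)); 
# underside-free: side line of bottle: most -y points along x
A=q-q.mean(0);print('pca',np.linalg.svd(A,full_matrices=False)[2][0])
for a in np.arange(-.10,.08,.02):
    k=q[(q[:,0]-p[0]>a)&(q[:,0]-p[0]<a+.02)]
    if len(k)>3:print(round(a,2),len(k),k[:,1].min(),k[:,2].min(),k[:,2].max())
g=D[(np.linalg.norm(D-p,axis=2)<.14)&(px.max(2)-px.min(2)<25)&(D[...,0]<p[0]-.06)];print('cap',len(g),g.mean(0) if len(g) else 0)
E
```

```text
t 18.325 p [0.577  0.0318 0.2397] q [-0.5471  0.2608  0.4714  1.9076 -0.1332  0.7964  1.544 ] F [-1.4529 -0.8251 -1.9973] w 0.05897301057822802 gf 29.999225735664368
tool shift then turn: [ 0.0233 -0.0008  0.1174] turn [ 0.0009 -0.0008  0.0019] dist 0.11970886011251568
shift if turned first [ 0.0234 -0.0007  0.1174]
707 [ 0.5048 -0.0175  0.2138] [0.6347 0.0678 0.2698]
pca [-0.9602  0.2374  0.1471]
-0.08 49 0.015800010922103924 0.2323629658695585 0.25480583922209943
-0.06 237 0.0017948637532121392 0.21756798470361227 0.2658951169700491
-0.04 249 -0.002036649764812437 0.2137955889783968 0.26982963165404017
-0.02 84 -0.007555879224758422 0.21768387234449105 0.26839308578142473
0.02 33 -0.002072874143176473 0.22373400294364243 0.2446727833094693
0.04 53 -0.00312575648171054 0.22034227550111163 0.24888173602880415
cap 155 [0.4937 0.0254 0.2445]
```

View pics/s5.png

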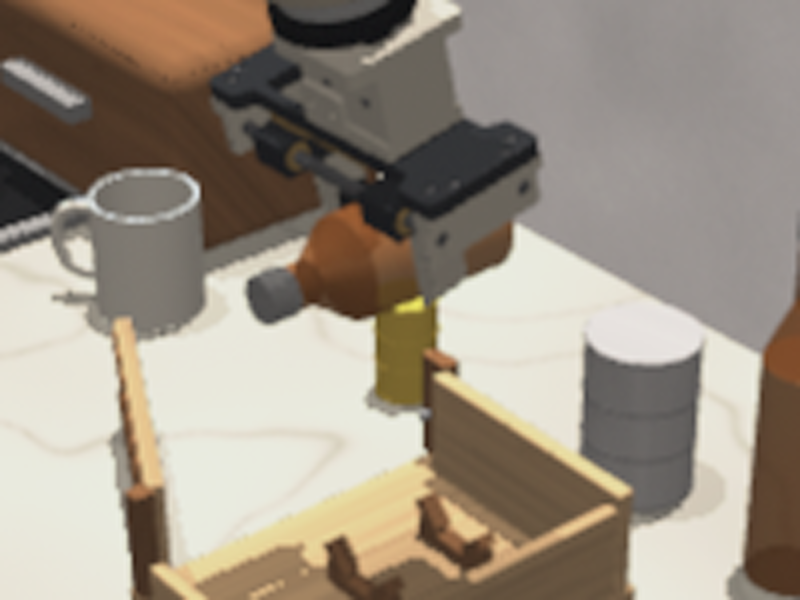

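The picture shows the bottle level in the jaws, cap (275,295) towards the robot, above the empty saddles. I'll lower it.

arm_command --targets '[[[0.007,-0.001,0.04,0,0,0.002],[0.008,0,0.04,0,0,0],[0.008,0,0.04,0,0,0],[0.006,0,0.025,0,0,0],[0.002,0,0.01,0,0,0],[0,0,0,0,0,0],[0,0,0,0,0,0]]]'

```text
clock: 19.25
position: [0.5802, 0.0307, 0.0834]
ee_rot: [0.011, 2.93, 0.001]
force: [0.1, 0.5, -2.5]
width: 0.648
gripper_force: 30.0
```

```bash
python3 - <<'E'
from g import *
go([.5785,.031,.059],Rt(179.4,-12))
im=grab('side');save(im,'s6.png',(240,170,420,305),4)
E
```

```text
t 19.25 p [0.5802 0.0307 0.0834] q [-0.4194  0.479   0.34    2.0606 -0.3073  0.4316  1.6986] F [ 0.1444  0.4851 -2.5478] w 0.05948688649396653 gf 29.999321848154068
tool shift then turn: [0.0067 0.0003 0.0235] turn [0.0023 0.0023 0.0025] dist 0.024444039234398234
shift if turned first [0.0067 0.0003 0.0235]
```

View pics/s6.png

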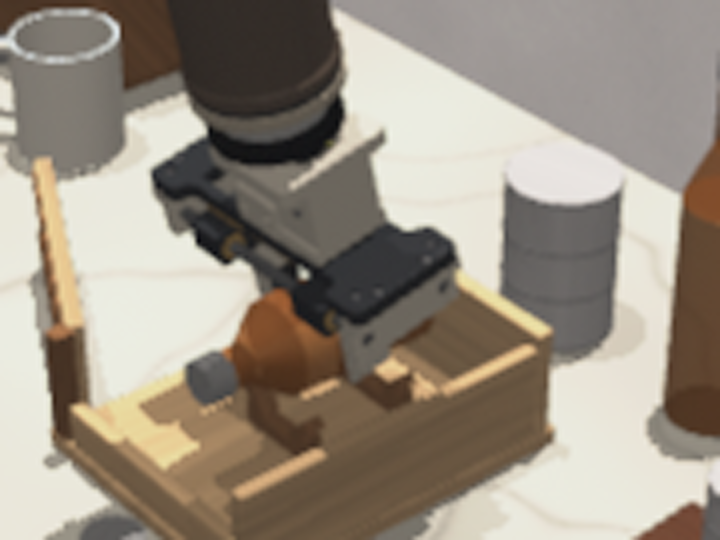

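The bottle sits just above the saddles and looks aligned in y. I'll lower it in small steps, watching the force.

arm_command --targets '[[[0.002,0,0.007,0,0.002,0.002],[0.002,0,0.007,0,0,0],[0.002,0,0.006,0,0,0],[0,0,0,0,0,0],[0,0,0,0,0,0]]]'

```text
clock: 19.92
position: [0.5776, 0.0317, 0.0611]
ee_rot: [0.012, 2.934, 0.002]
force: [0.5, 3.5, -2.6]
width: 0.647
gripper_force: 30.0
```

arm_command --targets '[[[0,0,0.002,0,0,0],[0,0,0.001,0,0,0],[0,0,0,0,0,0],[0,0,0,0,0,0]]]'

```text
clock: 20.42
position: [0.5786, 0.0327, 0.0596]
ee_rot: [0.011, 2.932, 0.005]
force: [-6.4, 6.8, 16.9]
width: 0.645
gripper_force: 30.0
```

```bash
python3 - <<'E'
from g import *
go([.5785,.031,.059],Rt(179.4,-12))
E
```

```text
t 20.425 p [0.5786 0.0327 0.0596] q [-0.394   0.516   0.3043  2.0757 -0.3326  0.3794  1.7184] F [-6.397   6.774  16.8985] w 0.059189104572593666 gf 30.003322809934616
tool shift then turn: [ 0.0002 -0.0017  0.0006] turn [ 0.0046 -0.0003  0.0028] dist 0.0018605347991941577
shift if turned first [ 0.0002 -0.0017  0.0006]
```

Firm contact at 17 N, with the saddle pushing towards +y. I'll ease by 1 mm in y and release.

arm_command --targets '[[[0,0.001,-0.001,0,0,0],[0,0,0,0,0,0]]]'

```text
clock: 20.68
position: [0.5785, 0.0327, 0.0598]
ee_rot: [0.012, 2.933, 0.002]
force: [-1.3, 6.3, 6.1]
width: 0.646
gripper_force: 30.0
```

arm_command --targets '[[[0,0,0,0,0,0],[0,0,0,0,0,0],[0,0,0,0,0,0],[0,0,0,0,0,0],[0,0,0,0,0,0],[0,0,0,0,0,0]]]' --jaw 0.088

```text
clock: 21.42
position: [0.5779, 0.0319, 0.0593]
ee_rot: [0.013, 2.934, 0.001]
force: [0.4, 0.3, 0.3]
width: 0.962
gripper_force: 0.0
```

arm_command --targets '[[[0,0,-0.015,0,0,0],[0,0,-0.04,0,0,0],[-0.01,0,-0.05,0,0,0],[-0.01,0,-0.05,0,0,0],[0,0,0,0,0,0]]]'

```text
clock: 22.05
position: [0.5677, 0.0318, 0.2202]
ee_rot: [0.013, 2.926, 0.005]
force: [1.2, 0.2, -0.2]
width: 0.964
gripper_force: 0.0
```

```bash
cat > bt.py <<'E'
from g import *
for n in('top','side'):
    im=grab(n);D=cloud(im);px=im['pixels'].astype(int)
    m=(abs(D[...,0]-.585)<.1)&(abs(D[...,1]-.032)<.045)&(D[...,2]>.05)&(D[...,2]<.1)
    q=D[m];print(n,len(q),q.min(0),q.max(0))
    for a in np.arange(.49,.65,.02):
        k=q[(q[:,0]>a)&(q[:,0]<a+.02)]
        if len(k)>3:print(' ',round(a,2),len(k),'y',k[:,1].min().round(4),k[:,1].max().round(4),'ztop',np.percentile(k[:,2],95).round(4),'y at top',k[k[:,2]>np.percentile(k[:,2],80),1].mean().round(4))
    g=D[(abs(D[...,1]-.08)<.3)&(D[...,2]>.078)&(D[...,2]<.09)&(D[...,1]>.135)&(D[...,0]>.44)&(D[...,0]<.68)&(D[...,1]<.34)]
    if len(g):print(' gate',len(g),cv2.minAreaRect(g[:,:2].astype(np.float32)))
E
python3 bt.py; python3 -c "
from g import *
go([.5785,.031,.25],Rt(179.4,0))"
```

```text
top 408 [ 0.6064 -0.0128  0.0501] [0.6787 0.0762 0.0981]
  0.59 26 y 0.0024 0.0613 ztop 0.0932 y at top 0.0332
  0.61 139 y 0.0023 0.0615 ztop 0.0916 y at top 0.0345
  0.63 62 y 0.0022 0.0613 ztop 0.0938 y at top 0.0333
  0.65 86 y -0.0128 0.0762 ztop 0.0888 y at top 0.0277
 gate 228 ((0.516770601272583, 0.21340173482894897), (0.18009550869464874, 0.01392669603228569), 62.19771194458008)
side 1650 [ 0.4883 -0.0128  0.0501] [0.6795 0.0768 0.0936]
  0.49 119 y 0.0162 0.0461 ztop 0.0735 y at top 0.0315
  0.51 121 y 0.0106 0.0443 ztop 0.0767 y at top 0.03
  0.53 237 y 0.0003 0.0535 ztop 0.0883 y at top 0.0281
  0.55 187 y -0.0002 0.047 ztop 0.0901 y at top 0.0299
  0.57 178 y -0.0006 0.0472 ztop 0.0903 y at top 0.0289
  0.59 174 y -0.0023 0.0491 ztop 0.0901 y at top 0.0306
  0.61 170 y -0.0007 0.0478 ztop 0.09 y at top 0.0297
  0.63 78 y 0.0009 0.0489 ztop 0.0898 y at top 0.0274
  0.65 265 y -0.0128 0.0766 ztop 0.0871 y at top 0.03
 gate 215 ((0.5192729830741882, 0.21561086177825928), (0.17885154485702515, 0.014053335413336754), 62.193023681640625)
t 22.15 p [0.5654 0.032  0.216 ] q [-0.5679  0.2707  0.4933  1.9663 -0.1597  0.7325  1.567 ] F [-0.0437  0.0623  0.1432] w 0.08801778718090561 gf 0.0
tool shift then turn: [-0.0199 -0.0008 -0.0305] turn [0.003  0.209  0.0019] dist 0.03641958516033542
shift if turned first [-0.0131 -0.0009 -0.034 ]
```

The bottle lies level in both saddles: top at about 0.089, centre y about 0.032, mid x about +3 mm. The gate stands at about 1.09 rad. Next I close the jaws, bring the tool vertical, and move outside the gate.

arm_command --targets '[[[0,0,-0.02,0,0.1,0],[0,0,-0.02,0,0.109,0],[0.016,0.05,0,0,0,0],[0.016,0.05,0,0,0,0],[0.016,0.05,0,0,0,0],[0.016,0.05,0,0,0,0],[0.016,0.05,0,0,0,0],[0,0,0,0,0,0]]]' --jaw 0.0 --newtons 20

```text
clock: 23.15
position: [0.4784, 0.287, 0.2532]
ee_rot: [-0.001, -3.137, -0.002]
force: [0.1, -0.5, -0.7]
width: 0.136
gripper_force: 0.0
```

```bash
cat > gt.py <<'E'
from g import *
Rz=Ro.from_euler('z',-.01).as_matrix()
def gp(th,gap=0):
    s=.006+.0095*np.sin(th)+.019*np.cos(th)+gap
    c=np.array([-.12,.086,.07])+.16*np.array([np.cos(th),np.sin(th),0])+s*np.array([-np.sin(th),np.cos(th),0])
    return Rz@c+[.588,.0325,0]
if __name__=='__main__':
    p=gp(1.09,.03);print(p);go(p,Rt(179.4))
    prev=gp(1.09,.03)
    for th in np.linspace(1.09,0,11):
        k=gp(th);print(round(th,2),k,'step world',k-prev);prev=k
E
python3 gt.py
```

```text
[0.4973 0.2859 0.07  ]
t 23.15 p [0.4784 0.287  0.2532] q [-0.9385  0.3287  0.4055  1.751  -0.148   1.0948  1.086 ] F [ 0.1476 -0.4926 -0.6704] w 0.01251919129699724 gf 0.0
tool shift then turn: [-0.0199 -0.0013  0.1831] turn [ 0.0014 -0.0048  0.0096] dist 0.18420996502908754
shift if turned first [-0.019  -0.0009  0.1832]
1.09 [0.5238 0.2717 0.07  ] step world [ 0.0265 -0.0141  0.    ]
0.98 [0.539  0.2656 0.07  ] step world [ 0.0152 -0.0062  0.    ]
0.87 [0.5537 0.2578 0.07  ] step world [ 0.0147 -0.0078  0.    ]
0.76 [0.5676 0.2483 0.07  ] step world [ 0.014  -0.0095  0.    ]
0.65 [0.5807 0.2372 0.07  ] step world [ 0.0131 -0.0111  0.    ]
0.55 [0.5927 0.2246 0.07  ] step world [ 0.012  -0.0126  0.    ]
0.44 [0.6033 0.2106 0.07  ] step world [ 0.0107 -0.014   0.    ]
0.33 [0.6125 0.1953 0.07  ] step world [ 0.0092 -0.0153  0.    ]
0.22 [0.6199 0.1788 0.07  ] step world [ 0.0075 -0.0165  0.    ]
0.11 [0.6255 0.1613 0.07  ] step world [ 0.0056 -0.0175  0.    ]
0.0 [0.6291 0.1431 0.07  ] step world [ 0.0036 -0.0182  0.    ]
```

arm_command --targets '[[[-0.003,0,0.05,0,0,0],[-0.003,0,0.05,0,0,0],[0,0,0.05,0,0,0],[0,0,0.033,0,0,0.009],[0,0,0,0,0,0]]]'

```text
clock: 23.78
position: [0.4853, 0.2802, 0.0693]
ee_rot: [-0.03, -3.135, 0.004]
force: [0.2, -0.0, 0.6]
width: 0.007
gripper_force: 0.0
```

```bash
python3 -c "
from gt import *
go(gp(1.09),Rt(179.4))"
```

```text
t 23.775 p [0.4853 0.2802 0.0693] q [-0.8545  0.5575  0.3325  1.9288 -0.2714  0.7058  1.1925] F [ 0.2238 -0.0349  0.5652] w 0.0006236109148576248 gf 0.0
tool shift then turn: [-0.0387 -0.0077 -0.001 ] turn [-0.0028 -0.0066 -0.0084] dist 0.03945465873938058
shift if turned first [-0.0386 -0.0081 -0.0007]
```

arm_command --targets '[[[-0.019,-0.004,0,0,0,-0.008],[-0.02,-0.004,0,0,0,0],[-0.015,-0.006,0,0,0,0],[-0.015,-0.008,0,0,0,0],[-0.014,-0.0095,0,0,0,0],[-0.013,-0.011,0,0,0,0],[-0.012,-0.0125,0,0,0,0],[-0.0105,-0.014,0,0,0,0],[-0.009,-0.015,0,0,0,0]]]'

```text
clock: 24.9
position: [0.6144, 0.1962, 0.0718]
ee_rot: [-0.015, -3.14, -0.003]
force: [-0.4, 0.5, -0.6]
width: 0.008
gripper_force: 0.2
```

```bash
python3 -c "
from gt import *
go(gp(.11),Rt(179.4))
im=grab('side');save(im,'s7.png',(220,170,440,335),3.4)"
```

```text
t 24.9 p [0.6144 0.1962 0.0718] q [-0.6027  0.6585  0.3243  1.712  -0.2737  0.8166  1.4084] F [-0.4125  0.4633 -0.6263] w 0.0006940190987550612 gf 0.15850370791667956
tool shift then turn: [-0.0114 -0.0347  0.0017] turn [ 0.0017 -0.0014  0.0008] dist 0.03654149061335865
shift if turned first [-0.0114 -0.0347  0.0018]
```

View pics/s7.png

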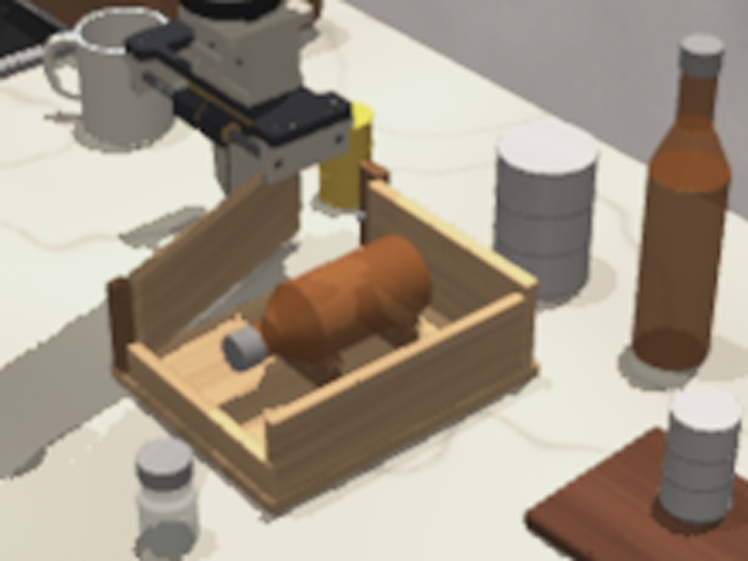

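The picture shows the gate swung about two thirds shut by the finger (250,180). The bottle lies well in the saddles (350,300), and the tin stands on the board. I'll keep pushing.

arm_command --targets '[[[-0.0055,-0.017,0.001,0,0,0],[-0.0055,-0.017,0,0,0,0],[-0.002,-0.007,0,0,0,0],[-0.001,-0.006,0,0,0,0],[0,-0.004,0,0,0,0],[0,0,0,0,0,0]]]'

```text
clock: 25.7
position: [0.6273, 0.1465, 0.0708]
ee_rot: [-0.014, -3.14, -0.003]
force: [0.5, 0.7, 0.2]
width: 0.005
gripper_force: 0.2
```

```bash
cat > gm.py <<'E'
from gt import *
go(gp(0),Rt(179.4))
for n in('top','side'):
    im=grab(n);D=cloud(im)
    g=D[(D[...,2]>.079)&(D[...,2]<.089)&(D[...,1]>.095)&(D[...,0]>.485)&(D[...,0]<.6)&(D[...,1]<.17)]
    if len(g)>10:
        a=np.polyfit(g[:,0],g[:,1],1);print(n,len(g),'gate slope',a[0],'angle',np.arctan(a[0])+.01,g[:,1].min(),g[:,1].max(),'y at .469',np.polyval(a,.469))
E
python3 gm.py
```

```text
t 25.7 p [0.6273 0.1465 0.0708] q [-0.5206  0.6581  0.3203  1.7146 -0.2713  0.813   1.4869] F [0.4708 0.7087 0.168 ] w 0.0004799824107430706 gf 0.18371535779806436
tool shift then turn: [-0.0018 -0.0034  0.0008] turn [ 0.0019 -0.0011  0.0016] dist 0.003951081616240198
shift if turned first [-0.0018 -0.0034  0.0008]
top 23 gate slope 0.014542277939018133 angle 0.024541252945860147 0.11356325129515389 0.11649546752222414 y at .469 0.11492717979174527
side 215 gate slope 0.0104035606665804 angle 0.020403185351033023 0.10808569848542626 0.12645474134179757 y at .469 0.11534509632662969
```

arm_command --targets '[[[0,-0.002,0,0,0,0],[0,-0.002,0,0,0,0],[0,-0.002,0,0,0,0],[0,0,0,0,0,0]]]'

```text
clock: 26.3
position: [0.6273, 0.1433, 0.0708]
ee_rot: [-0.011, -3.141, -0.008]
force: [1.0, 8.0, 0.3]
width: 0.004
gripper_force: 4.2
```

arm_command --targets '[[[0,-0.002,0,0,0,0],[0,-0.002,0,0,0,0],[0,0,0,0,0,0]]]'

```text
clock: 26.68
position: [0.6272, 0.143, 0.0709]
ee_rot: [-0.007, -3.141, -0.014]
force: [1.5, 16.7, -2.1]
width: 0.006
gripper_force: 8.6
```

```bash
python3 gm.py
```

```text
t 26.675 p [0.6272 0.143  0.0709] q [-0.5082  0.6551  0.3137  1.7186 -0.275   0.8091  1.5018] F [ 1.4598 16.6532 -2.0973] w 0.0005662762901807568 gf 8.584830507170409
tool shift then turn: [-0.0019  0.0001  0.0009] turn [ 0.0088 -0.0005  0.0059] dist 0.0020618689490948063
shift if turned first [-0.0019  0.0001  0.0009]
side 206 gate slope -0.01910757645604159 angle -0.00910525157657758 0.10526567503878603 0.12629618768738027 y at .469 0.11656529067987054
```

It stalled at 17 N at exactly the predicted shut position, so the gate is on its stop. I'll back off and check that it holds.

arm_command --targets '[[[0,0.01,0,0,0,0],[0,0.03,0,0,0,0],[0,0.03,-0.02,0,0,0],[0,0.02,-0.05,0,0,0],[0,0,-0.05,0,0,0],[0,0,-0.05,0,0,0],[0,0,0,0,0,0]]]'

```text
clock: 27.65
position: [0.6306, 0.2255, 0.2455]
ee_rot: [0.017, 3.136, 0.006]
force: [0.1, 0.3, -0.2]
width: 0.005
gripper_force: 0.0
```

```bash
python3 gm.py; python3 bt.py | grep -v gate; python3 -c "
from h import *
save(load('side'),'s8.png',(220,170,500,380),2.8)"
```

```text
t 27.65 p [0.6306 0.2255 0.2455] q [-0.6704  0.5196  0.3921  1.4816 -0.2091  1.1747  1.3148] F [ 0.0759  0.3075 -0.2022] w 0.0004157938710713282 gf 0.0
tool shift then turn: [ 0.0017 -0.0831  0.1751] turn [ 0.0039  0.0058 -0.0001] dist 0.1938905550018435
shift if turned first [ 0.0007 -0.0825  0.1755]
top 135 gate slope -0.01670417732950841 angle -0.006702623936592092 0.11294880974567437 0.12535063098915689 y at .469 0.12011376450538319
side 209 gate slope -0.01289346203141284 angle -0.0028927476271016495 0.10848914567988155 0.12486270811939959 y at .469 0.11606648447417431
top 1078 [ 0.4887 -0.0128  0.05  ] [0.6793 0.0759 0.0986]
  0.49 65 y 0.0207 0.0475 ztop 0.0771 y at top 0.0342
  0.51 71 y 0.0147 0.05 ztop 0.0792 y at top 0.0318
  0.53 127 y 0.0058 0.0618 ztop 0.0901 y at top 0.034
  0.55 140 y 0.0027 0.0617 ztop 0.0931 y at top 0.0297
  0.57 139 y 0.0025 0.0616 ztop 0.0952 y at top 0.0334
  0.59 142 y 0.0024 0.0614 ztop 0.0936 y at top 0.0316
  0.61 145 y 0.0023 0.0614 ztop 0.0932 y at top 0.0336
  0.63 57 y 0.0022 0.0612 ztop 0.0934 y at top 0.0321
  0.65 93 y -0.0128 0.0759 ztop 0.0903 y at top 0.0315
side 1653 [ 0.4874 -0.0129  0.0501] [0.6817 0.0764 0.0933]
  0.49 119 y 0.0172 0.0476 ztop 0.0733 y at top 0.0304
  0.51 121 y 0.0117 0.0424 ztop 0.076 y at top 0.0298
  0.53 237 y -0.0004 0.055 ztop 0.0882 y at top 0.0284
  0.55 184 y 0.0003 0.0488 ztop 0.09 y at top 0.0289
  0.57 175 y -0.0001 0.0469 ztop 0.0901 y at top 0.0295
  0.59 176 y -0.0016 0.0477 ztop 0.0903 y at top 0.0292
  0.61 172 y -0.0 0.0467 ztop 0.0907 y at top 0.0282
  0.63 73 y -0.0002 0.0462 ztop 0.0907 y at top 0.0275
  0.65 275 y -0.0129 0.0757 ztop 0.0865 y at top 0.0316
```

View pics/s8.png

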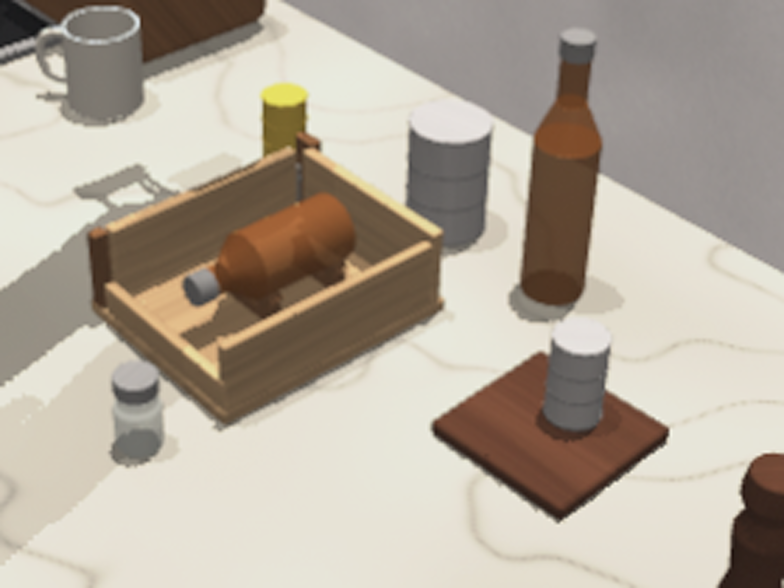

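The gate is shut along the crib's side (200,195). The bottle lies in the cradles with its cap (200,285) to the low wall, the tin stands on the board (575,375), and the robot is clear of everything. Handing in.

```bash
python3 -c "
from cell import arm
print(arm.sign_off())"
```

```text
the job is handed in; nothing more can be done
None
```

I handed the job in at about 28 s: the tin stands on the board, the short bottle lies in both cradles with its cap towards the robot, and the gate is shut on its stop. The sign-off gave no verdict, so these are my own camera and force checks.

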